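# Clamp the boom tube in its service jig

## Task

Lay the aluminium microscope boom tube in the two vee cradles of the service jig, then clamp it with every steel U-staple on the bench: each one goes over the tube with both legs down through the two slots of a bracket of its own, fully home so that its bow rests on the tube. Then drive the white wedge, thin end first, along the ledge between the tube's end and the wedge wall until the tube is tight against the end stop, and last of all lower the clear hinged cover gently over the wedge onto its stop. Leave the bottle, the circuit-board stack and the screwdriver rack where they are.

Things in the scene. Friction and masses are not known exactly. Their poses are not given: they have to be found in the camera images.
- jig: Fixed jig on a base plate 145 x 320 x 6 mm; origin on the bench, z up. y axis along the seated tube, from the end stop to the wedge end; x axis broadly away from the robot. Two black 45-degree vee cradles, 30 mm long, at y = -70 and +70 mm hold the tube, axis at x = 0, height 58 mm; they reach up to 50 mm. At y = 93 to 102 two cheeks with flared tops (to 72 mm) guide the tube, 1.5 mm to each side.
- bracket0 (a point): Centre of the top of a jig bracket (jig y = -70 mm), a flange 70 (x) x 48 (y) x 8 mm thick, its top at 30 mm height, with two through slots 9 (x) x 33 (y) mm centred 21.5 mm to either side along x; 16 mm of free space below. The point's axes are the jig's.
- bracket1 (a point): Centre of the top of a jig bracket (jig y = 0 mm), a flange 70 (x) x 48 (y) x 8 mm thick, its top at 30 mm height, with two through slots 9 (x) x 33 (y) mm centred 21.5 mm to either side along x; 16 mm of free space below. The point's axes are the jig's.
- bracket2 (a point): Centre of the top of a jig bracket (jig y = 70 mm), a flange 70 (x) x 48 (y) x 8 mm thick, its top at 30 mm height, with two through slots 9 (x) x 33 (y) mm centred 21.5 mm to either side along x; 16 mm of free space below. The point's axes are the jig's.
- end_stop (a point): Point on the face of the end stop (block 80 mm tall, 44 mm wide) that the tube's nose meets: jig (0, -110, 58) mm. The face looks to jig +y.
- wedge_seat (a point): Where the wedge's origin is when just tight: jig (0, 118.5, 40) mm, axes as the jig's, on a flat ledge (top at 40 mm height, x = -62 to +70, y = 104 to 127 mm, open to -x where the wedge enters towards +x). The wedge wall, 83 mm tall, has its face at y = 127 mm, spanning x = -20 to +60 mm. Tube home, 17 mm are left between its nose and the wall.
- tube: Aluminium tube with domed black end plugs, 30 mm diameter, 220 mm long over the noses (cylinder 200 mm), lying on the bench at first. 0.35 kg. Origin mid-length on its axis; y axis along it; either end may go either way. Home against the end stop its origin is at jig (0, 0, 58) mm; it can be laid in up to 14 mm towards jig +y of that and slides in the cradles (friction 0.3).
- staple_a: Steel U-staple of flat strap standing on its legs on the bench, bow up; or absent. 48 mm across outside (its x), 38 inside, 28 mm wide (y), 67 mm high; bow 6 mm, legs 5 mm thick, last 6 mm of legs 3 x 22 mm. Origin midway between the leg tips, z up. Fully home its origin is 12 mm above the bench, y axis along jig y either way. All staples are alike and fit any bracket.
- staple_b: Steel U-staple of flat strap standing on its legs on the bench, bow up; or absent. 48 mm across outside (its x), 38 inside, 28 mm wide (y), 67 mm high; bow 6 mm, legs 5 mm thick, last 6 mm of legs 3 x 22 mm. Origin midway between the leg tips, z up. Fully home its origin is 12 mm above the bench, y axis along jig y either way. All staples are alike and fit any bracket.
- staple_c: Steel U-staple of flat strap standing on its legs on the bench, bow up; or absent. 48 mm across outside (its x), 38 inside, 28 mm wide (y), 67 mm high; bow 6 mm, legs 5 mm thick, last 6 mm of legs 3 x 22 mm. Origin midway between the leg tips, z up. Fully home its origin is 12 mm above the bench, y axis along jig y either way. All staples are alike and fit any bracket.
- wedge: White plastic wedge on the bench, 140 mm long, 36 mm high, 0.14 kg. x axis along it, thin end at x = +55 mm; origin on its underside, z up. Thickness (y) grows from 8 at x = 55 to 26 at x = -55 mm (17 at the origin), then a parallel head 26 thick to x = -85. +y face flat, at y = 8.5, goes against the wedge wall; head's other side at y = -17.5. Slippery (0.3). About 15 N drive it tight.
- cover (a joint): Hinge angle of the clear, black-edged cover (70 x 85 x 5 mm) at the jig's wedge end: 0 = closed, level on its stop over the wedge; grows as it swings up and over to the jig's +y side; limit 2.5. Starts at 2.0 to 2.3, leaning outwards. The hinge is stiff by friction (0.09 N m): it stays where left and must be pushed (about 3 N) all the way down.
- cover_hinge (a point): Middle of the cover's hinge axis, at jig (17, 170, 89.5) mm; the axis is parallel to jig x. The cover spans 35 mm either side along it.
- cover_edge (a point): Middle of the cover's free edge, 85 mm from the hinge axis, at mid-thickness.
- bottle: Bystander: white bottle, 64 mm diameter, 170 mm tall, origin under its centre.
- stack: Bystander: stack of circuit boards in a dark 100 mm cubic frame, origin under its centre.
- driver_rack: Bystander: black block 60 x 160 x 55 mm with five upright screwdrivers (to 165 mm high), origin under its centre.
Mind the look-alikes: they are no part of the job. What is meant by the tube is not purple, and is the smaller of those in its own colour.

How it is judged:
By the outcome, as a careful person would: the job done as asked, in the order asked, and still so for the second after the job is handed in, with the robot touching nothing.
Of staple_a, staple_b, staple_c only 2 to 3 are there at a start; the rules pass over those that are not, and their reading is None.
At some moment in a run one of tube, wedge may be knocked a few centimetres aside while the robot is not near it.
It also fails if it takes over 208 s, if anything falls off the work surface, if the arm or the gripper's body presses on something with over 40 N, if the wrist force passes 120 N, or if a joint passes its speed limit or range.

## Robot

A 6-joint arm with a two-finger parallel gripper is mounted at the origin on the work surface. World frame = base frame: x ahead of the robot, y to its left, z up, the work surface at z = 0. Lengths are in mm, angles in rad, forces in N, time in s.
With the tool pointing down it reaches from about 350 to 800 mm from the base axis. Payload 7.3 kg.
Tool frame: the origin (TCP) lies at the very end of the fingers, on their centre line; the grasp point (between the pads) lies 19 mm behind it; x points along the fingers, z is the direction in which the jaws open and shut, and the axes are right-handed (so a half turn about x gives the same grasp; the last joint's range is limited). The gripper opens to 85 mm and grips with 20 to 120 N. Pads are 22 mm wide; open, the fingers measure 114 mm over their backs; the gripper's body (76 mm by 85 mm) begins 54 mm behind the grasp point. The pads swing forward as they close: fully open they stand 13 mm farther back than shut.
Start: joints at [-1.294, 0.342, 1.524, -0, 1.275, -0.146], TCP at [215.439, -478.78, 231.322] pointing down, gripper open.
Joint ranges: [-2.53, 2.53], [-0.77, 2.02], [0.04, 2.7], [-1, 4.14], [0.28, 2.66], [-3.11, 3.11]. Speed limits (rad/s): [2.57, 2.57, 3.14, 3.14, 3.14, 3.14].

## Interface

Orientations are given as a unit quaternion [w, x, y, z].
In Python, from cell import sense, snapshot, job_done, trace gives the robot as it stands.
- The arm moves only by the tool jog_arm, never from a script. Its argument "plan" is a list of rows, each a list of 7 numbers: the opening, from 0 (shut) to 1 (fully open), then the shift along the tool's x, y, z in mm, then the turn, a rotation vector about the tool's x, y, z in degrees. A call has 1 to 20 rows; each row is the pose to reach, as a shift and turn from the pose commanded when the call began, along the tool's axes at that moment; what a row does not reach only later rows make up. A row lasts 1/8 s, in which the tool goes at most 62.5 mm and 10.7 degrees, less where a joint would pass 70% of its speed; a pose out of reach is approached as far as the arm can. A call with a gripper value outside its range is refused whole. The fingers move at their own pace and stop on an object; "force" is the grip in N (left out, the last holds). Time passes only in rows, so rows that repeat a pose let the fingers close. It gives the time, the measured TCP pose, the force and the opening at its end, in the units of the state.
- sense(): the state, without advancing time (a new reading comes with each control period).
- snapshot(name): name is "scene" or "top" or "wrist"; returns a dict with "img" (384x512x3 uint8, red, green, blue), "fx", "fy", "cx", "cy" (pixels), "k1" (the pictures are not rectified: a ray, as slopes to the right and down, at radius r is drawn at 1 + k1 r^2 times it, then the intrinsics apply), "eye" and "attitude" of the camera in the world; the wrist camera has in their place "tool_from_camera" (4x4, takes a point from camera to tool coordinates, whose origin is the TCP and whose axes are the tool frame's). Camera axes: x right, y up, looking along -z (the intrinsics and any distortion apply to the point x, -y, -z); pixel columns grow to the right and rows downward; lengths in mm; the calibration is good to about 2 mm. A picture is of the moment at which its call begins: read the wrist's pose just before it. There is no depth.
- job_done(): hands the job in, once; it reports no verdict.
Trained networks look in the newest picture that a camera, given by its name, has taken for a name from the list of things; names that differ only in an ending like _2 or _b are one class to them, and where a whole thing is asked for, a point or a joint stands for the part that bears it (a point fixed in the world has none). Each returns a list of dicts, best first, with "confidence" (0 to 1); they miss things now and then, are a little off and sometimes report something else, mostly with a low value. They report only what shows in the picture. A call takes as long as a camera call. They do not tell look-alikes from the thing itself.
- trace(camera, target): "pixels" (384x512 bool, what is visible of it) and "bbox" ([centre column, centre row, width, height] in pixels, round what is visible of it).
The state is a dict: "clock": time; "qpos": joint angles; "joint_velocities": joint speeds; "joint_torque": joint torques, N m; "tool_pos": TCP position; "tcp_rot": TCP orientation; "contact_force": force on the tool from outside, world axes, zero at the start; "torque": the same for the moment, N m; "finger_gap": opening from 0.0 (shut) to 1.0 (fully open).
Only numpy, scipy, OpenCV 4.12 (cv2) and the standard library are available. Lean on these libraries where they do the work, as an engineer would, in place of code of your own. Each camera call takes 0.05 s, during which the arm holds its last target. There are 200 camera calls.

## Working session

There is one attempt and no reset: what is moved stays moved. The work goes in short steps, Python scripts to look and compute and a tool call to move; the robot and the scene stay as the last step left them, time stands still between calls to the robot, and variables do not carry over. Pictures are saved under pics/ and viewed, about 12 in all and at most 16, crops included, and the job is handed in when it is done.

Besides the shell and the picture viewer there is one more tool, called by a JSON object that holds its "fn" and its "kwargs", one argument or row to a line. jog_arm: Moves the arm, as the interface text tells. Its arguments: {"type":"object","properties":{"plan":{"type":"array","items":{"type":"array","items":{"type":"number"}}},"force":{"type":"number"}},"required":["plan"]}

```bash
ls; mkdir -p pics; python3 - <<'E'
from cell import sense,snapshot
import cv2,numpy as np
s=sense();print({k:np.round(v,3) for k,v in s.items()})
for n in("scene","top","wrist"):
    d=snapshot(n);cv2.imwrite(f"pics/{n}0.png",cv2.resize(d["img"][:,:,::-1],(800,600)))
    print(n,{k:np.round(v,4) for k,v in d.items() if k!="img"})
E
```

```text
pics
{'clock': np.float64(0.0), 'qpos': array([-1.294,  0.343,  1.525, -0.   ,  1.275, -0.146]), 'joint_velocities': array([-0.   , -0.001,  0.001,  0.   ,  0.001, -0.001]), 'joint_torque': array([-4.0000e-03, -4.3369e+01, -2.4602e+01, -0.0000e+00,  8.0000e-03,
        0.0000e+00]), 'tool_pos': array([ 215.315, -478.373,  230.636]), 'tcp_rot': array([ 0.593,  0.384,  0.594, -0.384]), 'contact_force': array([ 1.031, -0.193,  0.045]), 'torque': array([ 0.008,  0.04 , -0.029]), 'finger_gap': np.float64(1.0)}
scene {'fx': np.float64(372.2249), 'fy': np.float64(372.2249), 'cx': np.float64(260.9184), 'cy': np.float64(190.1892), 'k1': np.float64(-0.0218), 'eye': array([1248.0484, -186.8715, 1077.8673]), 'attitude': array([0.708 , 0.2559, 0.2141, 0.6224])}
top {'fx': np.float64(402.5517), 'fy': np.float64(402.5517), 'cx': np.float64(257.5312), 'cy': np.float64(187.1087), 'k1': np.float64(-0.0652), 'eye': array([ 227.9224,  -56.854 , 1653.3546]), 'attitude': array([ 0.7122,  0.0481, -0.0575, -0.698 ])}
wrist {'fx': np.float64(264.5275), 'fy': np.float64(264.5275), 'cx': np.float64(252.6395), 'cy': np.float64(186.966), 'k1': np.float64(-0.0196), 'tool_from_camera': array([[ 1.000000e-04,  2.634000e-01, -9.647000e-01, -1.425914e+02],
       [-4.000000e-04,  9.647000e-01,  2.634000e-01,  6.615510e+01],
       [ 1.000000e+00,  3.000000e-04,  2.000000e-04, -3.722000e-01],
       [ 0.000000e+00,  0.000000e+00,  0.000000e+00,  1.000000e+00]])}
```

View pics/scene0.png

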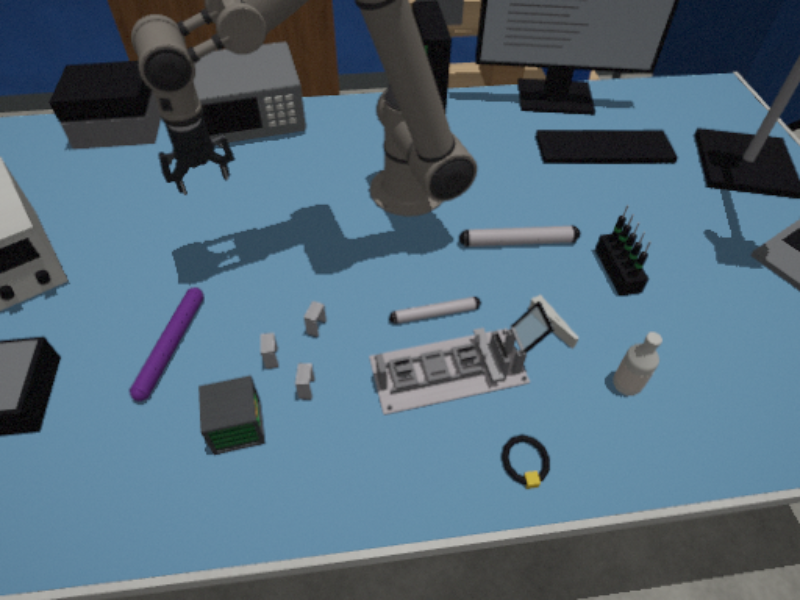

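View pics/top0.png

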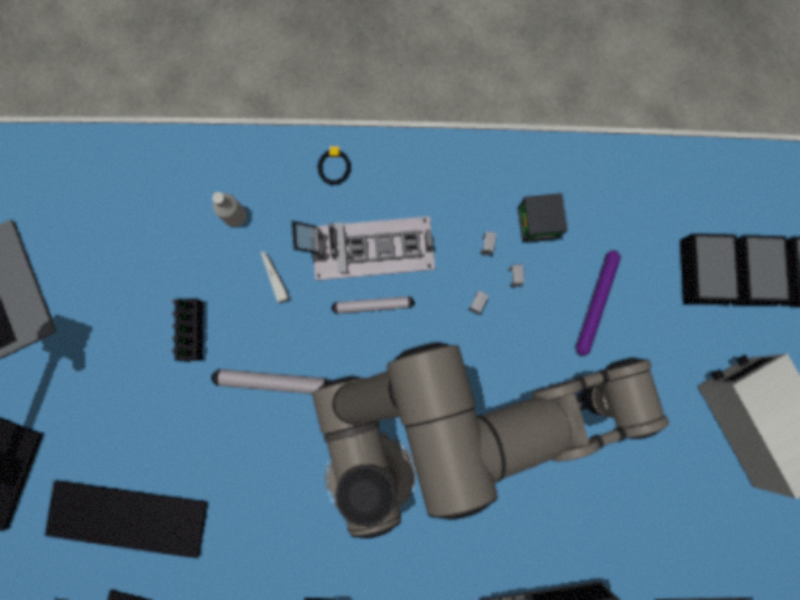

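```bash
cat > h.py <<'E'
from cell import sense,snapshot,job_done,trace
import cv2,numpy as np
from scipy.spatial.transform import Rotation as Ro
from scipy.optimize import least_squares
def rot(q): return Ro.from_quat(np.r_[q[1:],q[0]])
class Cam:
    def __init__(s,name):
        st=sense(); d=snapshot(name); s.d=d; s.img=d["img"]; s.name=name
        if name=="wrist":
            R=rot(st["tcp_rot"]).as_matrix(); T=d["tool_from_camera"]
            s.R=R@T[:3,:3]; s.eye=R@T[:3,3]+st["tool_pos"]
        else: s.R=rot(d["attitude"]).as_matrix(); s.eye=np.array(d["eye"])
        s.K=np.array([d["fx"],d["fy"],d["cx"],d["cy"]]); s.k1=d["k1"]
    def proj(s,P):
        c=(np.atleast_2d(P)-s.eye)@s.R; m=np.c_[c[:,0],-c[:,1]]/-c[:,2:]
        m=m*(1+s.k1*(m**2).sum(1,keepdims=True)); return m*s.K[:2]+s.K[2:]
    def hit(s,uv,z=0):
        m0=(np.atleast_2d(uv)-s.K[2:])/s.K[:2]; m=m0.copy()
        for _ in range(8): m=m0/(1+s.k1*(m**2).sum(1,keepdims=True))
        r=np.c_[m[:,0],-m[:,1],-np.ones(len(m))]@s.R.T
        return s.eye+r*((z-s.eye[2])/r[:,2:])
    def save(s,f,crop=None,sc=None):
        im=s.img[:,:,::-1]
        if crop: im=im[crop[1]:crop[3],crop[0]:crop[2]]
        k=sc or min(800/im.shape[1],600/im.shape[0]); cv2.imwrite("pics/"+f,cv2.resize(im,None,fx=k,fy=k,interpolation=cv2.INTER_CUBIC))
    def blobs(s,t,z=0,conf=.0):
        for r in trace(s.name,t):
            if r["confidence"]<conf: continue
            ys,xs=np.nonzero(r["pixels"]); 
            if len(xs)<5: continue
            P=s.hit(np.c_[xs,ys],z)[:,:2]; c=P.mean(0); w,v=np.linalg.eigh(np.cov(P.T)); a=v[:,1]
            (cx,cy),sz,an=cv2.minAreaRect(P.astype(np.float32))
            print(s.name,t,"conf %.2f"%r["confidence"],"bbox",np.round(r["bbox"]),"xy",np.round(c,1),"rect",np.round([cx,cy,*sz],1),"axis deg %.1f"%np.degrees(np.arctan2(a[1],a[0])))
def Rdown(yaw,pitch=0):
    y=np.radians(yaw); z=np.array([np.cos(y),np.sin(y),0]); x=np.array([0,0,-1.]); return Ro.from_matrix(np.c_[x,np.cross(z,x),z])
def yawnow():
    z=rot(sense()["tcp_rot"]).as_matrix()[:,2]; return np.degrees(np.arctan2(z[1],z[0]))
def go(p,yaw=None,R=None,st=None):
    """yaw: jaw direction in world deg (mod 180, nearest chosen)"""
    st=st or sense(); R0=rot(st["tcp_rot"])
    if R is None:
        y0=yawnow(); yaw=y0 if yaw is None else y0+(yaw-y0+90)%180-90; R=Rdown(yaw)
    d=R0.inv().apply(np.array(p)-st["tool_pos"]); w=(R0.inv()*R).as_rotvec(degrees=True)
    print("go",np.round(p,1),"yaw",yaw and round(yaw,1),"shift",np.round(d,1),"turn",np.round(w,1),"rows>=",np.ceil(max(np.linalg.norm(d)/62.5,np.linalg.norm(w)/10.7)))
    return d,w
E
python3 - <<'E'
from h import *
for n in("top","scene"):
    c=Cam(n)
    for t,z in(("tube",15),("staple_a",60),("wedge",36),("jig",6),("cover",120),("bottle",0),("stack",100),("driver_rack",55)): c.blobs(t,z,.3)
E
```

```text
top tube conf 0.86 bbox [240. 195.  54.  10.] xy [440.1   2.9] rect [440.    3.   30.2 214.5] axis deg 96.1
top tube conf 0.86 bbox [172. 244.  72.  18.] xy [238.1 271.7] rect [237.9 267.9 296.6  48.1] axis deg 87.8
top tube conf 0.69 bbox [381. 196.  29.  69.] xy [ 457.2 -594. ] rect [ 460.2 -595.6   44.2  296.2] axis deg 159.8
top staple_a conf 0.64 bbox [313. 159.   8.  16.] xy [ 602.  -296.4] rect [ 601.4 -296.7   28.2   60.9] axis deg 164.9
top staple_a conf 0.57 bbox [304. 195.  13.  15.] xy [ 444.8 -270. ] rect [ 445.3 -270.8   32.2   60. ] axis deg 152.5
top staple_a conf 0.44 bbox [330. 178.   8.   8.] xy [ 517.3 -370.4] rect [ 517.8 -369.6   36.6   54.3] axis deg 178.5
top wedge conf 0.77 bbox [178. 180.  19.  32.] xy [495.3 258.6] rect [503.4 265.7 143.9  28.9] axis deg -154.1
top jig conf 0.63 bbox [234. 158.  92.  42.] xy [597.2  23.7] rect [594.3  35.  158.1 378.5] axis deg 91.6
top cover conf 0.66 bbox [196. 153.  18.  17.] xy [593.9 174.5] rect [594.6 175.7  77.4  62.8] axis deg -148.5
top driver_rack conf 0.84 bbox [122. 210.  23.  44.] xy [363.6 472.3] rect [363.4 4
[... 944 characters left out ...]
axis deg 105.2
scene cover conf 0.62 bbox [339. 211.  26.  36.] xy [591.7 170.8] rect [590.6 171.8  67.2 128.7] axis deg 143.6
scene cover conf 0.45 bbox [296. 230. 116.  70.] xy [660.3   7. ] rect [657.4  32.9 163.4 398.1] axis deg 105.1
scene bottle conf 0.83 bbox [408. 232.  30.  41.] xy [637.5 424.5] rect [629.9 432.5  65.7 185.1] axis deg 134.2
scene stack conf 0.92 bbox [150. 266.  43.  47.] xy [ 704.7 -429.5] rect [ 701.4 -429.7  146.7  112.5] axis deg -160.5
scene stack conf 0.41 bbox [340. 212.  28.  36.] xy [577.4 177.6] rect [576.6 177.5  66.4 130. ] axis deg 144.8
scene driver_rack conf 0.98 bbox [400. 164.  30.  47.] xy [373.2 471.7] rect [357.  474.3 253.1 122.8] axis deg 164.4
```

```bash
python3 - <<'E'
from h import *
print(yawnow())
go([535,20,230],6)
go([535,20,230],186)
E
```

```text
-65.7759424726557
go [535  20 230] yaw 6.0 shift [   1.3  496.1 -323.7] turn [-71.8   0.    0. ] rows>= 10.0
go [535  20 230] yaw 6.0 shift [   1.3  496.1 -323.7] turn [-71.8   0.    0. ] rows>= 10.0
```

{"fn": "jog_arm", "kwargs": {
  "plan": [
    [1, 1, 496, -324, -72, 0, 0],
    [1, 1, 496, -324, -72, 0, 0],
    [1, 1, 496, -324, -72, 0, 0],
    [1, 1, 496, -324, -72, 0, 0],
    [1, 1, 496, -324, -72, 0, 0],
    [1, 1, 496, -324, -72, 0, 0],
    [1, 1, 496, -324, -72, 0, 0],
    [1, 1, 496, -324, -72, 0, 0],
    [1, 1, 496, -324, -72, 0, 0],
    [1, 1, 496, -324, -72, 0, 0],
    [1, 1, 496, -324, -72, 0, 0],
    [1, 1, 496, -324, -72, 0, 0],
    [1, 1, 496, -324, -72, 0, 0]
  ],
  "force": 40
}}

```text
clock: 2.68
tool_pos: [534.4, 19.1, 230.4]
tcp_rot: [0.706, -0.038, 0.706, 0.038]
contact_force: [-0.0, -0.2, 0.1]
finger_gap: 1.003
```

```bash
python3 - <<'E'
from h import *
s=sense();print(s["clock"],s["tool_pos"],yawnow(),np.round(s["qpos"],2),np.round(s["joint_velocities"],3))
c=Cam("wrist");c.save("w1.png");print(c.eye)
for t,z in(("tube",15),("wedge",36),("jig",6),("cover",120)): c.blobs(t,z,.3)
E
```

```text
2.675 [534.42188496  19.13462631 230.41992455] 6.136535255486908 [-0.11  0.36  1.5  -0.    1.28 -0.21] [-0.002 -0.002 -0.004  0.001 -0.     0.002]
[526.62761889  85.61937324 372.99395752]
wrist tube conf 0.71 bbox [20. 38. 35. 77.] xy [226.7 147.9] rect [227.8 147.5  94.3  46.1] axis deg 81.2
wrist tube conf 0.70 bbox [182. 165.  30. 158.] xy [439.6  10.1] rect [440.9   2.9  34.5 219.8] axis deg 95.9
wrist jig conf 0.58 bbox [319. 152. 152. 304.] xy [599.8  50.5] rect [595.5  17.1 445.2 177.7] axis deg 89.5
wrist cover conf 0.86 bbox [342.  33. 105.  65.] xy [592.5 164.2] rect [595.7 162.8  86.9  48.4] axis deg -161.9
```

View pics/w1.png

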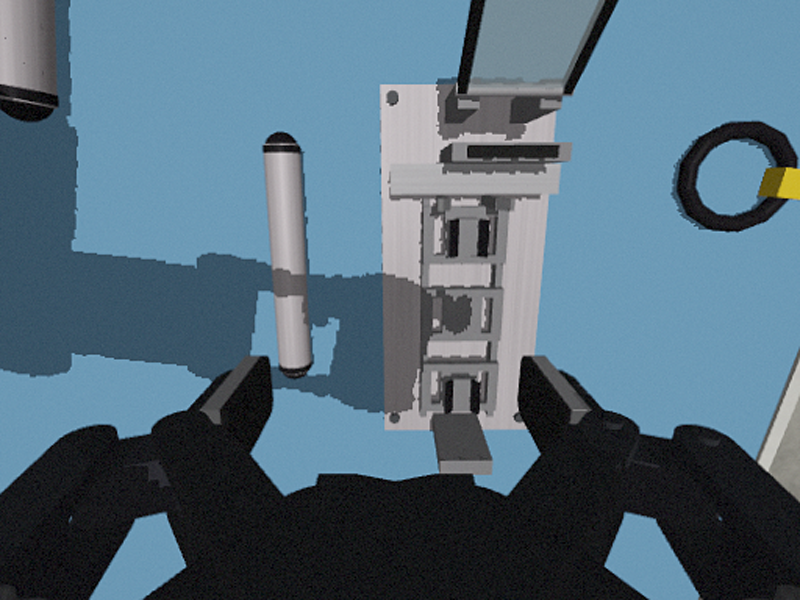

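```bash
cat >> h.py <<'E'
def fitjig(cams_pts,x0=(595,30,5)):
    """cams_pts: list of (cam, pixels Nx2, jigpts Nx3)"""
    def W(p,J): return np.c_[Ro.from_euler("z",p[2],degrees=True).apply(J)[:,:2]+p[:2],np.asarray(J)[:,2]]
    f=lambda p: np.concatenate([(c.proj(W(p,np.array(J,float)))-np.array(u)).ravel() for c,u,J in cams_pts])
    r=least_squares(f,x0,loss="soft_l1"); print("jig",np.round(r.x,2),"res",np.round(f(r.x),1)); return r.x
def jig2w(J,p): return np.r_[Ro.from_euler("z",p[2],degrees=True).apply(J)[:2]+p[:2],J[2]]
E
python3 - <<'E'
from h import *
c=Cam("wrist");c.save("w2.png",(235,40,375,310))
u=np.array([(390,165),(390,195),(558,193),(423,290),(500,290),(423,338),(498,338),(440,460),(492,460)])/1.5625
J=[(-62,127,40),(-62,104,40),(70,104,40),(-35,24,30),(35,24,30),(-35,-24,30),(35,-24,30),(-22,-110,80),(22,-110,80)]
fitjig([(c,u,J)])
E
```

```text
jig [597.76 -21.93   6.46] res [-0.3 -0.9 -0.1 -0.5 -0.3  0.4 -0.5 -0.5  2.3 -0.8 -0.9  2.1  1.3  1.8
 -0.2  0.3  0.4  0.1]
```

View pics/w2.png

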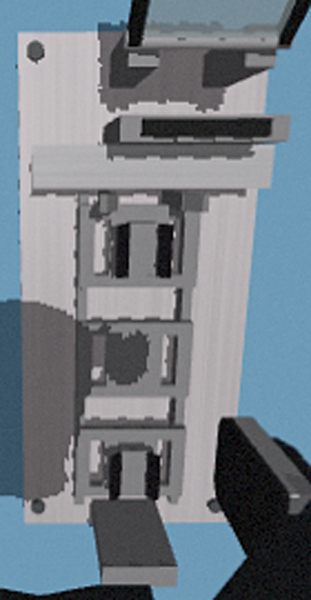

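```bash
python3 - <<'E'
from h import *
go([440.5,3,60],6.0);go([440.5,3,2],6.0)
E
```

```text
go [440.5   3.   60. ] yaw 6.0 shift [170.4  -6.5 -95.5] turn [0.2 0.  0. ] rows>= 4.0
go [440.5   3.    2. ] yaw 6.0 shift [228.4  -6.5 -95.5] turn [0.2 0.  0. ] rows>= 4.0
```

{"fn": "jog_arm", "kwargs": {
  "plan": [
    [1, 60, -6.5, -95.5, 0, 0, 0],
    [1, 120, -6.5, -95.5, 0, 0, 0],
    [1, 165, -6.5, -95.5, 0, 0, 0],
    [1, 195, -6.5, -95.5, 0, 0, 0],
    [1, 215, -6.5, -95.5, 0, 0, 0],
    [1, 228, -6.5, -95.5, 0, 0, 0],
    [1, 228, -6.5, -95.5, 0, 0, 0],
    [0, 228, -6.5, -95.5, 0, 0, 0],
    [0, 228, -6.5, -95.5, 0, 0, 0],
    [0, 228, -6.5, -95.5, 0, 0, 0],
    [0, 228, -6.5, -95.5, 0, 0, 0],
    [0, 228, -6.5, -95.5, 0, 0, 0],
    [0, 228, -6.5, -95.5, 0, 0, 0],
    [0, 228, -6.5, -95.5, 0, 0, 0]
  ],
  "force": 40
}}

```text
clock: 4.72
tool_pos: [440.9, 3.3, 3.0]
tcp_rot: [0.706, -0.038, 0.706, 0.038]
contact_force: [-0.5, -0.4, 5.4]
finger_gap: 0.334
```

```bash
python3 - <<'E'
from h import *
j=(597.8,-21.9,6.5)
p=jig2w((0,7,58),j)[:2]
go([440.5,3,150]);go([*p,150],6.5);go([*p,75],6.5);go([*p,45],6.5)
E
```

```text
go [440.5   3.  150. ] yaw 6.2 shift [-147.    -0.3   -0.3] turn [-0.   0.1  0. ] rows>= 3.0
go [597.  -14.9 150. ] yaw 6.5 shift [-146.8  -35.1  153.3] turn [-0.3  0.1  0. ] rows>= 4.0
go [597.  -14.9  75. ] yaw 6.5 shift [-71.8 -35.1 153.3] turn [-0.3  0.1  0. ] rows>= 3.0
go [597.  -14.9  45. ] yaw 6.5 shift [-41.8 -35.  153.2] turn [-0.3  0.1  0. ] rows>= 3.0
```

{"fn": "jog_arm", "kwargs": {
  "plan": [
    [0, -50, 0, 0, 0, 0, 0],
    [0, -100, 0, 0, 0, 0, 0],
    [0, -145, 0, 0, 0, 0, 0],
    [0, -147, -9, 38, 0, 0, 0],
    [0, -147, -18, 76, 0, 0, 0],
    [0, -147, -26, 115, 0, 0, 0],
    [0, -125, -35, 153, 0, 0, 0],
    [0, -105, -35, 153, 0, 0, 0],
    [0, -105, -35, 153, 0, 0, 0]
  ]
}}

```text
clock: 5.85
tool_pos: [594.8, -14.6, 104.9]
tcp_rot: [0.704, -0.038, 0.708, 0.039]
contact_force: [0.4, -0.2, -3.1]
finger_gap: 0.338
```

```bash
python3 - <<'E'
from h import *
s=sense();print(s["tool_pos"],yawnow(),s["finger_gap"],s["contact_force"])
c=Cam("wrist");c.save("w3.png");c.blobs("tube",s["tool_pos"][2]+12,.3)
j=(597.8,-21.9,6.5)
p=jig2w((0,7,58),j)[:2]
go([*p,75],6.5);go([*p,46],6.5)
E
```

```text
[594.75570395 -14.58794517 104.91568224] 6.218943740113447 0.33803000067623046 [ 0.42289112 -0.23668569 -3.11100389]
wrist tube conf 0.73 bbox [253. 159.  69. 296.] xy [589.5  29.9] rect [590.4  19.9  30.5 153. ] axis deg 96.0
wrist tube conf 0.73 bbox [268. 153. 198. 306.] xy [592.1  53.1] rect [595.6  24.2  87.2 153.7] axis deg 96.0
go [597.  -14.9  75. ] yaw 6.5 shift [32.5 -0.3  0.8] turn [-0.3 -0.  -0. ] rows>= 1.0
go [597.  -14.9  46. ] yaw 6.5 shift [61.5 -0.3  0.9] turn [-0.3 -0.  -0. ] rows>= 1.0
```

View pics/w3.png

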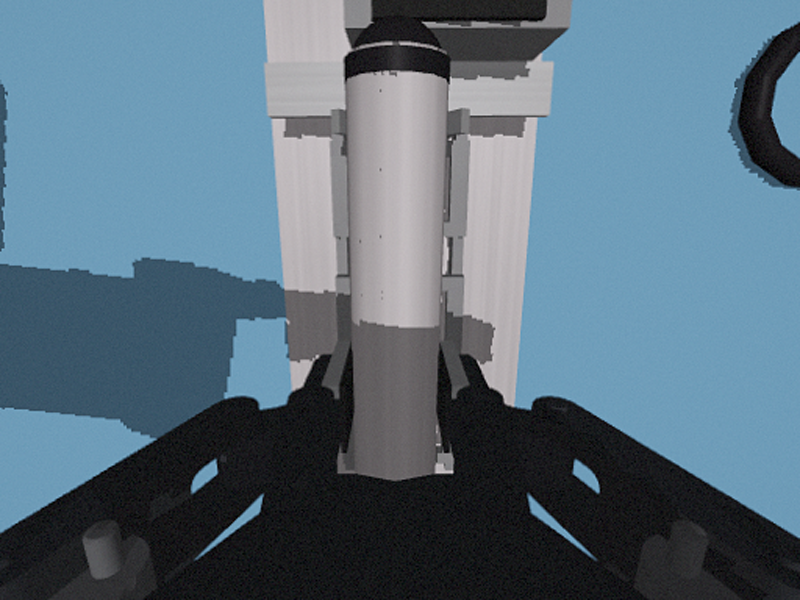

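```bash
python3 - <<'E'
from h import *
c=Cam("wrist")
u=np.array([(264,64),(267,117),(551,117),(553,62)])/1.5625
fitjig([(c,u,[(-62,127,40),(-62,104,40),(70,104,40),(70,127,40)])])
print(c.hit(np.array([(396,18)])/1.5625,118))
E
```

```text
jig [599.32 -22.55   6.45] res [ 1.  -0.1  1.5  0.  -2.3 -0.7 -0.8  0.4]
[[583.87200824  95.69209238 118.        ]]
```

{"fn": "jog_arm", "kwargs": {
  "plan": [
    [0, 20, 0, 2.2, -0.3, 0, 0],
    [0, 40, 0, 2.2, -0.3, 0, 0],
    [0, 50, 0, 2.2, -0.3, 0, 0],
    [0, 56, 0, 2.2, -0.3, 0, 0],
    [0, 59, 0, 2.2, -0.3, 0, 0]
  ]
}}

```text
clock: 6.62
tool_pos: [598.6, -14.6, 48.7]
tcp_rot: [0.706, -0.04, 0.706, 0.04]
contact_force: [-2.1, -0.4, -1.2]
finger_gap: 0.334
```

{"fn": "jog_arm", "kwargs": {
  "plan": [
    [0, 1, 0, 0, 0, 0, 0],
    [0, 2, 0, 0, 0, 0, 0],
    [0, 2, 0, 0, 0, 0, 0]
  ]
}}

```text
clock: 7.0
tool_pos: [598.5, -14.6, 47.5]
tcp_rot: [0.706, -0.04, 0.706, 0.04]
contact_force: [-5.5, -0.6, 4.9]
finger_gap: 0.335
```

{"fn": "jog_arm", "kwargs": {
  "plan": [
    [0.65, 0, 0, 0, 0, 0, 0],
    [0.65, 0, 0, 0, 0, 0, 0],
    [0.65, 0, 0, 0, 0, 0, 0],
    [0.65, -40, 0, 0, 0, 0, 0],
    [1, -100, 0, 0, 0, 0, 0],
    [1, -150, 0, 0, 0, 0, 0],
    [1, -150, 0, 0, 0, 0, 0]
  ]
}}

```text
clock: 7.88
tool_pos: [601.1, -14.9, 201.2]
tcp_rot: [0.709, -0.041, 0.703, 0.04]
contact_force: [0.3, -0.1, -0.3]
finger_gap: 0.999
```

```bash
python3 - <<'E'
from h import *
s=sense();print(s["tool_pos"])
c=Cam("wrist");c.save("w4.png");c.blobs("tube",58,.3)
go([492,-360,200],-25)
E
```

```text
[601.10809774 -14.90053686 201.18474009]
wrist tube conf 0.85 bbox [245. 167.  30. 194.] xy [595.1  -4.8] rect [595.9 -15.   30.8 219.1] axis deg 96.3
go [ 492 -360  200] yaw -25.0 shift [  -3.7 -331.1 -145.2] turn [31.5  0.   0. ] rows>= 6.0
```

View pics/w4.png

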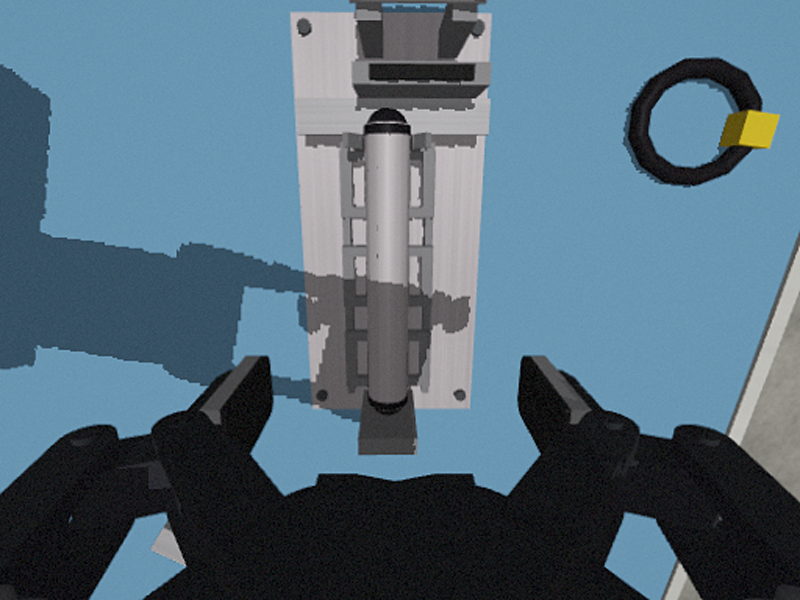

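{"fn": "jog_arm", "kwargs": {
  "plan": [
    [1, -4, -331, -145, 31.5, 0, 0],
    [1, -4, -331, -145, 31.5, 0, 0],
    [1, -4, -331, -145, 31.5, 0, 0],
    [1, -4, -331, -145, 31.5, 0, 0],
    [1, -4, -331, -145, 31.5, 0, 0],
    [1, -4, -331, -145, 31.5, 0, 0],
    [1, -4, -331, -145, 31.5, 0, 0],
    [1, -4, -331, -145, 31.5, 0, 0],
    [1, -4, -331, -145, 31.5, 0, 0]
  ]
}}

```text
clock: 9.1
tool_pos: [492.6, -358.4, 199.7]
tcp_rot: [0.69, 0.153, 0.691, -0.152]
contact_force: [0.5, 0.2, 0.6]
finger_gap: 1.001
```

```bash
python3 - <<'E'
from h import *
s=sense();print(s["tool_pos"],yawnow())
c=Cam("wrist");c.save("w5.png");c.blobs("staple_a",67,.2);print(c.eye)
E
```

```text
[ 492.5952561  -358.420715    199.66887794] -24.88135259980576
wrist staple_a conf 0.82 bbox [282. 170.  51.  49.] xy [ 522.7 -366.7] rect [ 522.4 -364.    47.5   38.7] axis deg -177.4
wrist staple_a conf 0.74 bbox [328.  78.  59.  46.] xy [ 601.8 -295.4] rect [ 601.4 -295.3   28.1   58.8] axis deg 173.1
[ 520.12007012 -297.93949374  342.30199165]
```

View pics/w5.png

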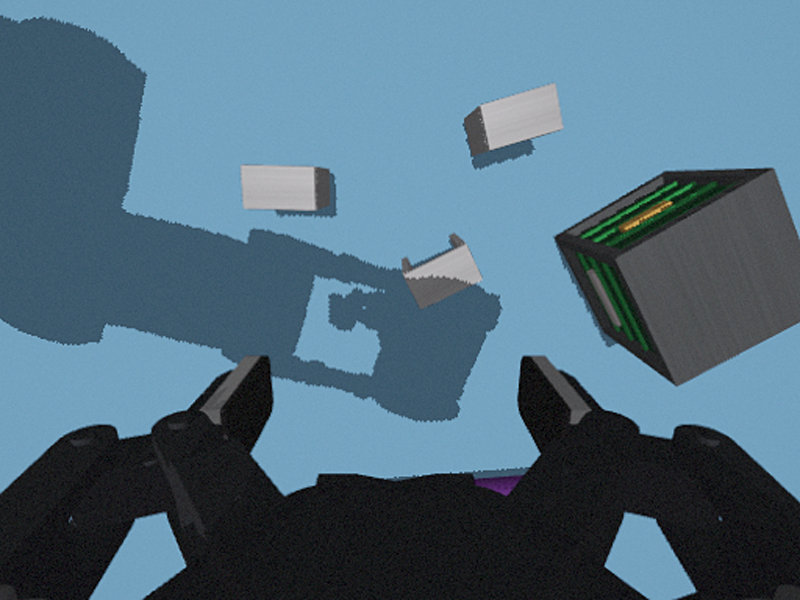

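```bash
python3 - <<'E'
from h import *
c=Cam("wrist")
Q={"S1":[(242,165),(315,166),(315,210),(244,208)],"S2":[(482,105),(556,83),(563,129),(487,150)],"S3":[(404,281),(466,243),(482,279),(422,308)]}
for k,q in Q.items():
    P=c.hit(np.array(q)/1.5625,67)[:,:2]; m=P.mean(0); a=(P[1]-P[0]+P[2]-P[3])/2; b=(P[2]-P[1]+P[3]-P[0])/2
    yaw=np.degrees(np.arctan2(a[1],a[0])); print(k,m.round(1),"len",np.linalg.norm(a).round(1),np.linalg.norm(b).round(1),"yaw %.1f"%yaw)
    go([*m,110],yaw); go([*m,27],yaw)
E
```

```text
S1 [ 449.9 -270.9] len 46.8 27.5 yaw -26.2
go [ 449.9 -270.9  110. ] yaw -26.2 shift [ 90.3  61.8 -75.8] turn [ 1.3 -0.  -0. ] rows>= 3.0
go [ 449.9 -270.9   27. ] yaw -26.2 shift [173.3  61.8 -75.8] turn [ 1.3 -0.  -0. ] rows>= 4.0
S2 [ 607.9 -297. ] len 47.7 27.1 yaw -9.4
go [ 607.9 -297.   110. ] yaw -9.4 shift [ 90.3 104.5  78.5] turn [-15.5   0.   -0. ] rows>= 3.0
go [ 607.9 -297.    27. ] yaw -9.4 shift [173.3 104.5  78.5] turn [-15.5   0.   -0. ] rows>= 4.0
S3 [ 522.9 -371.2] len 47.4 25.4 yaw 4.9
go [ 522.9 -371.2  110. ] yaw 4.9 shift [90.3  1.5 32.5] turn [-29.8   0.   -0. ] rows>= 3.0
go [ 522.9 -371.2   27. ] yaw 4.9 shift [173.3   1.4  32.5] turn [-29.8   0.   -0. ] rows>= 3.0
```

{"fn": "jog_arm", "kwargs": {
  "plan": [
    [1, 40, 31, -38, 1.3, 0, 0],
    [1, 90, 62, -76, 1.3, 0, 0],
    [1, 90, 62, -76, 1.3, 0, 0],
    [1, 130, 62, -76, 1.3, 0, 0],
    [1, 160, 62, -76, 1.3, 0, 0],
    [1, 173, 62, -76, 1.3, 0, 0],
    [1, 173, 62, -76, 1.3, 0, 0],
    [0, 173, 62, -76, 1.3, 0, 0],
    [0, 173, 62, -76, 1.3, 0, 0],
    [0, 173, 62, -76, 1.3, 0, 0],
    [0, 173, 62, -76, 1.3, 0, 0],
    [0, 173, 62, -76, 1.3, 0, 0],
    [0, 173, 62, -76, 1.3, 0, 0]
  ],
  "force": 40
}}

```text
clock: 10.88
tool_pos: [450.1, -272.1, 28.5]
tcp_rot: [0.689, 0.16, 0.688, -0.161]
contact_force: [-0.9, 1.6, 7.1]
finger_gap: 0.554
```

```bash
python3 - <<'E'
from h import *
j=(598,-22,6.5); s=sense();print(s["tool_pos"])
p=jig2w((0,-70,0),j)[:2]
go([s["tool_pos"][0],s["tool_pos"][1],150]);go([*p,150],6.5);go([*p,90],6.5)
E
```

```text
[ 450.08045437 -272.11638301   28.45625744]
go [ 450.1 -272.1  150. ] yaw -26.3 shift [-1.215e+02 -1.000e-01  3.000e-01] turn [-0.   0.1  0. ] rows>= 2.0
go [605.9 -91.6 150. ] yaw 6.5 shift [-121.5  230.8   60.1] turn [-32.8   0.1   0.1] rows>= 5.0
go [605.9 -91.6  90. ] yaw 6.5 shift [-61.5 230.9  59.9] turn [-32.8   0.1   0.1] rows>= 4.0
```

{"fn": "jog_arm", "kwargs": {
  "plan": [
    [0, -50, 0, 0, 0, 0, 0],
    [0, -100, 0, 0, 0, 0, 0],
    [0, -121, 40, 10, -8, 0, 0],
    [0, -121, 90, 23, -17, 0, 0],
    [0, -121, 140, 36, -25, 0, 0],
    [0, -115, 190, 50, -32.8, 0, 0],
    [0, -101, 231, 60, -32.8, 0, 0],
    [0, -90, 231, 60, -32.8, 0, 0],
    [0, -86, 231, 60, -32.8, 0, 0],
    [0, -86, 231, 60, -32.8, 0, 0]
  ]
}}

```text
clock: 12.12
tool_pos: [604.8, -92.1, 113.2]
tcp_rot: [0.706, -0.04, 0.706, 0.04]
contact_force: [-0.2, -1.3, -1.5]
finger_gap: 0.555
```

```bash
python3 - <<'E'
from h import *
s=sense();print(s["tool_pos"],yawnow(),s["finger_gap"],s["contact_force"])
c=Cam("wrist");c.save("w6.png")
j=(598,-22,6.5)
for b in(-70,0,70):
  print(b,[tuple((c.proj(jig2w((x,b+y,30),j)) *1.5625)[0].round()) for x in(-26,-17,17,26) for y in (16.5,-16.5)])
E
```

```text
[604.84582937 -92.11902421 113.22905647] 6.441339434266556 0.5545601408250982 [-0.22077732 -1.27751735 -1.52774381]
-70 [(np.float64(351.0), np.float64(272.0)), (np.float64(353.0), np.float64(328.0)), (np.float64(368.0), np.float64(272.0)), (np.float64(369.0), np.float64(327.0)), (np.float64(428.0), np.float64(272.0)), (np.float64(427.0), np.float64(327.0)), (np.float64(444.0), np.float64(272.0)), (np.float64(443.0), np.float64(327.0))]
0 [(np.float64(348.0), np.float64(139.0)), (np.float64(349.0), np.float64(204.0)), (np.float64(365.0), np.float64(139.0)), (np.float64(366.0), np.float64(204.0)), (np.float64(431.0), np.float64(139.0)), (np.float64(430.0), np.float64(204.0)), (np.float64(448.0), np.float64(139.0)), (np.float64(446.0), np.float64(204.0))]
70 [(np.float64(343.0), np.float64(-16.0)), (np.float64(345.0), np.float64(60.0)), (np.float64(362.0), np.float64(-16.0)), (np.float64(364.0), np.float64(60.0)), (np.float64(434.0), np.float64(-16.0)), (np.float64(432.0), np.float64(60.0)), (np.float64(453.0), np.float64(-16.0)), (np.float64(451.0), np.float64(60.0))]
```

View pics/w6.png

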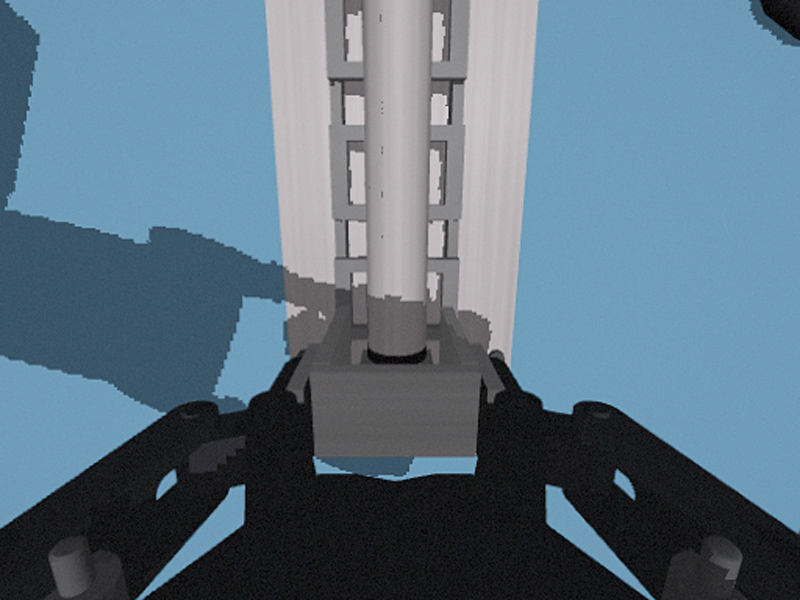

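```bash
python3 - <<'E'
from h import *
go([606,-92.6,70],6.5);go([606,-92.6,40.5],6.5)
E
```

```text
go [606.  -92.6  70. ] yaw 6.5 shift [43.7 -0.5  0.8] turn [-0.1  0.   0. ] rows>= 1.0
go [606.  -92.6  40.5] yaw 6.5 shift [73.2 -0.5  0.8] turn [-0.1  0.   0. ] rows>= 2.0
```

{"fn": "jog_arm", "kwargs": {
  "plan": [
    [0, 25, -0.5, 0.8, 0, 0, 0],
    [0, 44, -0.5, 0.8, 0, 0, 0],
    [0, 50, -0.5, 0.8, 0, 0, 0],
    [0, 55, -0.5, 0.8, 0, 0, 0],
    [0, 60, -0.5, 0.8, 0, 0, 0],
    [0, 64, -0.5, 0.8, 0, 0, 0],
    [0, 66, -0.5, 0.8, 0, 0, 0]
  ]
}}

```text
clock: 13.05
tool_pos: [606.4, -91.4, 47.2]
tcp_rot: [0.706, -0.04, 0.706, 0.04]
contact_force: [0.5, -0.1, -1.5]
finger_gap: 0.559
```

{"fn": "jog_arm", "kwargs": {
  "plan": [
    [0, 3, 0, 0, 0, 0, 0],
    [0, 5, 0, 0, 0, 0, 0],
    [0, 6.5, 0, 0, 0, 0, 0],
    [0, 8, 0, 0, 0, 0, 0],
    [0, 8, 0, 0, 0, 0, 0]
  ]
}}

```text
clock: 13.68
tool_pos: [606.6, -91.5, 40.4]
tcp_rot: [0.706, -0.04, 0.706, 0.04]
contact_force: [-2.3, 0.0, 5.7]
finger_gap: 0.557
```

{"fn": "jog_arm", "kwargs": {
  "plan": [
    [0.8, 0, 0, 0, 0, 0, 0],
    [0.8, 0, 0, 0, 0, 0, 0],
    [0.8, 0, 0, 0, 0, 0, 0],
    [0.9, -40, 0, 0, 0, 0, 0],
    [1, -90, 0, 0, 0, 0, 0],
    [1, -110, 0, 0, 0, 0, 0],
    [1, -110, 0, 0, 0, 0, 0]
  ]
}}

```text
clock: 14.55
tool_pos: [607.3, -91.7, 151.0]
tcp_rot: [0.707, -0.041, 0.705, 0.04]
contact_force: [0.0, -0.1, -0.5]
finger_gap: 1.001
```

```bash
python3 - <<'E'
from h import *
s=sense();print(s["tool_pos"],s["contact_force"])
c=Cam("wrist"); c.save("w7.png"); c.blobs("staple_a",79,.2)
go([607.9,-297,150],-9.4)
go([607.9,-297,28],-9.4)
E
```

```text
[607.33577866 -91.68325089 150.97809006] [ 0.0179345  -0.06671814 -0.504476  ]
wrist staple_a conf 0.69 bbox [251. 187.  57.  45.] xy [605.4 -86.6] rect [605.  -84.2  47.4  36.7] axis deg -171.2
go [ 607.9 -297.   150. ] yaw -9.4 shift [  -1.9 -204.6  -21.3] turn [15.9 -0.1 -0. ] rows>= 4.0
go [ 607.9 -297.    28. ] yaw -9.4 shift [ 120.1 -204.7  -21.1] turn [15.9 -0.1 -0. ] rows>= 4.0
```

{"fn": "jog_arm", "kwargs": {
  "plan": [
    [1, 0, -60, -6, 5, 0, 0],
    [1, 0, -120, -12, 10, 0, 0],
    [1, 0, -180, -18, 15.9, 0, 0],
    [1, 20, -204.6, -21, 15.9, 0, 0],
    [1, 60, -204.6, -21, 15.9, 0, 0],
    [1, 95, -204.6, -21, 15.9, 0, 0],
    [1, 115, -204.6, -21, 15.9, 0, 0],
    [1, 120, -204.6, -21, 15.9, 0, 0],
    [1, 120, -204.6, -21, 15.9, 0, 0],
    [0, 120, -204.6, -21, 15.9, 0, 0],
    [0, 120, -204.6, -21, 15.9, 0, 0],
    [0, 120, -204.6, -21, 15.9, 0, 0],
    [0, 120, -204.6, -21, 15.9, 0, 0],
    [0, 120, -204.6, -21, 15.9, 0, 0],
    [0, 120, -204.6, -21, 15.9, 0, 0]
  ]
}}

```text
clock: 16.52
tool_pos: [609.4, -297.4, 30.6]
tcp_rot: [0.705, 0.057, 0.704, -0.058]
contact_force: [-0.3, -0.3, 6.3]
finger_gap: 0.557
```

```bash
python3 - <<'E'
from h import *
j=(598,-22,6.5); s=sense();print(s["tool_pos"],yawnow())
y=rot(s["tcp_rot"]).as_matrix()[:,1]; off=(np.array([607.9,-297,0])-s["tool_pos"])@y; print("staple off y",off)
p=jig2w((0,-off,0),j)[:2]
go([*p,135],6.5);go([*p,115],6.5)
E
```

```text
[ 609.36058361 -297.44362318   30.5995707 ] -9.373434807826005
staple off y 0.2245819228805805
go [598.  -22.2 135. ] yaw 6.5 shift [-104.7  269.6  -55.8] turn [-15.9   0.1   0.1] rows>= 5.0
go [598.  -22.2 115. ] yaw 6.5 shift [-84.7 269.6 -55.9] turn [-15.9   0.1   0.1] rows>= 5.0
```

{"fn": "jog_arm", "kwargs": {
  "plan": [
    [0, -50, 0, 0, 0, 0, 0],
    [0, -105, 0, 0, 0, 0, 0],
    [0, -107, 60, -12, -5, 0, 0],
    [0, -107, 120, -24, -10, 0, 0],
    [0, -107, 180, -36, -15.9, 0, 0],
    [0, -105, 235, -50, -15.9, 0, 0],
    [0, -95, 269.6, -56, -15.9, 0, 0],
    [0, -85, 269.6, -56, -15.9, 0, 0],
    [0, -85, 269.6, -56, -15.9, 0, 0]
  ]
}}

```text
clock: 17.65
tool_pos: [596.9, -22.3, 113.3]
tcp_rot: [0.705, -0.04, 0.707, 0.04]
contact_force: [-1.2, -0.6, -1.2]
finger_gap: 0.557
```

```bash
python3 - <<'E'
from h import *
s=sense();print(s["tool_pos"],s["contact_force"],s["finger_gap"])
go([598.3,-22.2,50],6.5)
E
```

```text
[596.88793937 -22.31258998 113.30446267] [-1.2224576  -0.56355756 -1.1906572 ] 0.5567951122690742
go [598.3 -22.2  50. ] yaw 6.5 shift [63.3 -0.1  1.5] turn [ 0.  -0.1 -0. ] rows>= 2.0
```

{"fn": "jog_arm", "kwargs": {
  "plan": [
    [0, 25, 0, 1, 0, 0, 0],
    [0, 42, 0, 1, 0, 0, 0],
    [0, 48, 0, 1, 0, 0, 0],
    [0, 53, 0, 1, 0, 0, 0],
    [0, 58, 0, 1, 0, 0, 0],
    [0, 63, 0, 1, 0, 0, 0],
    [0, 66, 0, 1, 0, 0, 0],
    [0, 68, 0, 1, 0, 0, 0]
  ]
}}

```text
clock: 18.65
tool_pos: [598.5, -21.9, 46.2]
tcp_rot: [0.706, -0.04, 0.706, 0.04]
contact_force: [0.6, -0.3, -1.0]
finger_gap: 0.56
```

{"fn": "jog_arm", "kwargs": {
  "plan": [
    [0, 2, 0, 0, 0, 0, 0],
    [0, 4, 0, 0, 0, 0, 0],
    [0, 5, 0, 0, 0, 0, 0],
    [0, 5, 0, 0, 0, 0, 0]
  ]
}}

```text
clock: 19.15
tool_pos: [598.6, -21.9, 42.4]
tcp_rot: [0.706, -0.04, 0.706, 0.04]
contact_force: [-3.6, 0.8, 7.4]
finger_gap: 0.557
```

Home (7 N on the bow). Release, and go for the third.

{"fn": "jog_arm", "kwargs": {
  "plan": [
    [0.8, 0, 0, 0, 0, 0, 0],
    [0.8, 0, 0, 0, 0, 0, 0],
    [0.8, 0, 0, 0, 0, 0, 0],
    [0.9, -40, 0, 0, 0, 0, 0],
    [1, -80, 0, 0, 0, 0, 0],
    [1, -110, 0, 0, 0, 0, 0],
    [1, -110, 0, 0, 0, 0, 0]
  ]
}}

```text
clock: 20.02
tool_pos: [599.9, -22.1, 153.9]
tcp_rot: [0.708, -0.041, 0.704, 0.04]
contact_force: [-0.2, -0.2, -0.9]
finger_gap: 1.002
```

```bash
python3 - <<'E'
from h import *
s=sense();print(s["tool_pos"],s["contact_force"])
go([522.9,-371.2,150],4.9)
go([522.9,-371.2,28],4.9)
E
```

```text
[599.93155292 -22.09755867 153.90268931] [-0.15619184 -0.21224788 -0.93253174]
go [ 522.9 -371.2  150. ] yaw 4.9 shift [   3.8 -338.1 -116.2] turn [1.6 0.3 0.1] rows>= 6.0
go [ 522.9 -371.2   28. ] yaw 4.9 shift [ 125.8 -337.9 -116.9] turn [1.6 0.3 0.1] rows>= 7.0
```

{"fn": "jog_arm", "kwargs": {
  "plan": [
    [1, 4, -60, -20, 0, 0, 0],
    [1, 4, -120, -40, 1.6, 0, 0],
    [1, 4, -180, -62, 1.6, 0, 0],
    [1, 4, -240, -83, 1.6, 0, 0],
    [1, 4, -300, -104, 1.6, 0, 0],
    [1, 4, -338, -116, 1.6, 0, 0],
    [1, 4, -338, -116, 1.6, 0, 0],
    [1, 4, -338, -116, 1.6, 0, 0]
  ]
}}

```text
clock: 21.02
tool_pos: [521.2, -370.1, 145.9]
tcp_rot: [0.706, -0.03, 0.707, 0.031]
contact_force: [-0.2, 1.1, 0.4]
finger_gap: 1.001
```

```bash
python3 - <<'E'
from h import *
s=sense();print(s["tool_pos"],yawnow())
c=Cam("wrist");c.save("w8.png",(160,120,360,270)); c.blobs("staple_a",67,.2)
E
```

```text
[ 521.20755819 -370.07663215  145.91659894] 4.909492731405374
wrist staple_a conf 0.55 bbox [254. 186.  58.  45.] xy [ 522.1 -366.8] rect [ 522.1 -364.1   47.4   38.2] axis deg -179.7
```

View pics/w8.png

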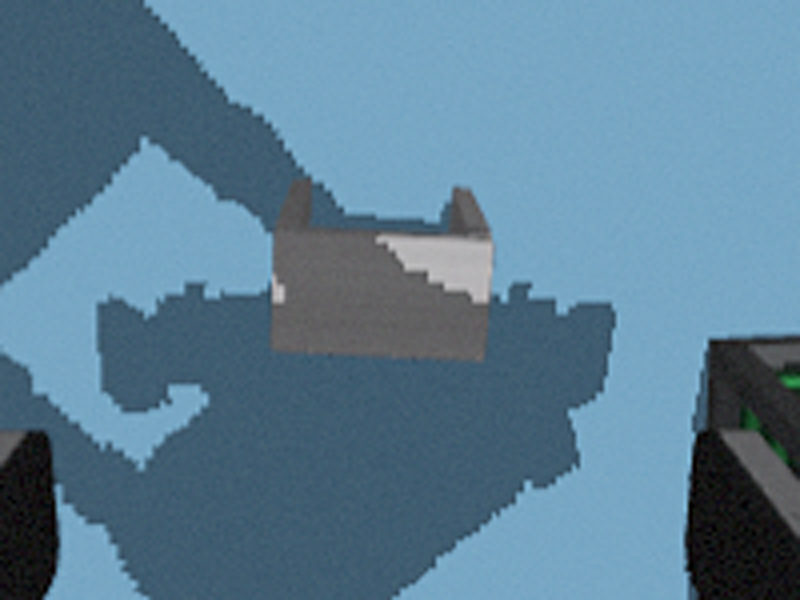

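```bash
python3 - <<'E'
from h import *
c=Cam("wrist")
P=c.hit(np.array([(274,229),(493,235),(485,360),(271,352)])/4+[160,120],67)[:,:2]; m=P.mean(0);a=(P[1]-P[0]+P[2]-P[3])/2;b=(P[2]-P[1]+P[3]-P[0])/2
yaw=np.degrees(np.arctan2(a[1],a[0]));print(m,np.linalg.norm(a),np.linalg.norm(b),yaw)
go([*m,28],yaw)
E
```

```text
[ 523.41815594 -369.20859103] 47.51670879843523 28.405573955020603 3.0504494081534292
go [ 523.4 -369.2   28. ] yaw 3.1 shift [119.   -0.    1.5] turn [ 2. -0. -0.] rows>= 2.0
```

{"fn": "jog_arm", "kwargs": {
  "plan": [
    [1, 50, 0, 1.5, 2, 0, 0],
    [1, 90, 0, 1.5, 2, 0, 0],
    [1, 112, 0, 1.5, 2, 0, 0],
    [1, 117, 0, 1.5, 2, 0, 0],
    [1, 117, 0, 1.5, 2, 0, 0],
    [0, 117, 0, 1.5, 2, 0, 0],
    [0, 117, 0, 1.5, 2, 0, 0],
    [0, 117, 0, 1.5, 2, 0, 0],
    [0, 117, 0, 1.5, 2, 0, 0],
    [0, 117, 0, 1.5, 2, 0, 0],
    [0, 117, 0, 1.5, 2, 0, 0]
  ]
}}

```text
clock: 22.55
tool_pos: [523.6, -371.2, 31.5]
tcp_rot: [0.707, -0.019, 0.706, 0.018]
contact_force: [-0.3, 0.8, 5.9]
finger_gap: 0.556
```

```bash
python3 - <<'E'
from h import *
j=(598,-22,6.5); s=sense();print(s["tool_pos"],yawnow())
y=rot(s["tcp_rot"]).as_matrix()[:,1]; off=(np.array([523.4,-369.2,0])-s["tool_pos"])@y; print("off y",off)
p=jig2w((0,70-off,0),j)[:2]
go([*p,150],6.5);go([*p,115],6.5)
E
```

```text
[ 523.62911254 -371.15910836   31.49882798] 2.9238564369299502
off y 2.0121945241209955
go [590.3  45.6 150. ] yaw 6.5 shift [-119.   412.6   88. ] turn [-3.6  0.1  0.1] rows>= 8.0
go [590.3  45.6 115. ] yaw 6.5 shift [-84.  412.6  88. ] turn [-3.6  0.1  0.1] rows>= 7.0
```

{"fn": "jog_arm", "kwargs": {
  "plan": [
    [0, -50, 0, 0, 0, 0, 0],
    [0, -105, 10, 2, 0, 0, 0],
    [0, -119, 70, 15, -1, 0, 0],
    [0, -119, 130, 28, -3.6, 0, 0],
    [0, -119, 190, 41, -3.6, 0, 0],
    [0, -119, 250, 54, -3.6, 0, 0],
    [0, -119, 310, 66, -3.6, 0, 0],
    [0, -110, 365, 78, -3.6, 0, 0],
    [0, -95, 412.6, 88, -3.6, 0, 0],
    [0, -84, 412.6, 88, -3.6, 0, 0],
    [0, -84, 412.6, 88, -3.6, 0, 0]
  ]
}}

```text
clock: 23.92
tool_pos: [589.1, 45.5, 113.1]
tcp_rot: [0.705, -0.041, 0.707, 0.04]
contact_force: [0.7, -0.1, -1.3]
finger_gap: 0.556
```

```bash
python3 - <<'E'
from h import *
s=sense();print(s["tool_pos"],s["contact_force"],s["finger_gap"])
go([590.5,45.6,50],6.5)
c=Cam("wrist");c.save("w9.png")
E
```

```text
[589.09858996  45.52056274 113.14338377] [ 0.74640483 -0.13253764 -1.26682992] 0.5564123199717104
go [590.5  45.6  50. ] yaw 6.5 shift [63.1 -0.1  1.6] turn [ 0.1 -0.2  0. ] rows>= 2.0
```

View pics/w9.png

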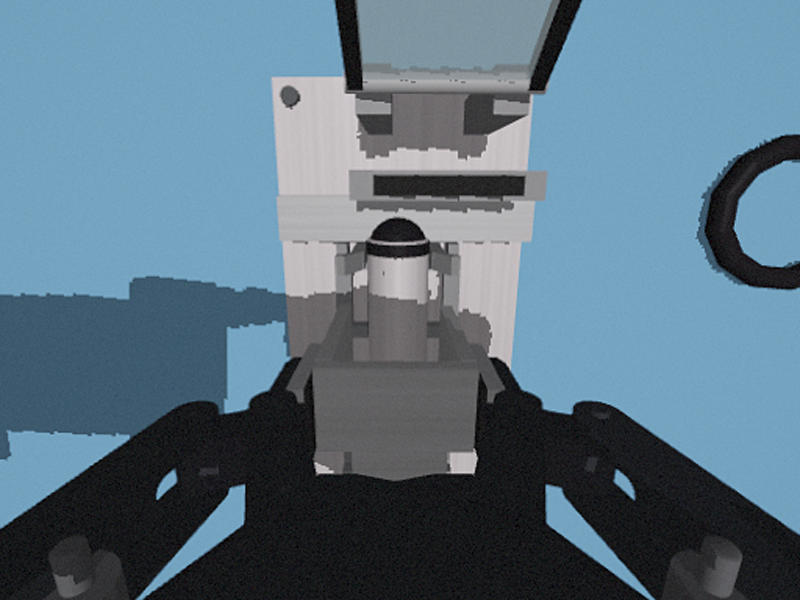

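{"fn": "jog_arm", "kwargs": {
  "plan": [
    [0, 25, 0, 1.1, 0, 0, 0],
    [0, 42, 0, 1.1, 0, 0, 0],
    [0, 48, 0, 1.1, 0, 0, 0],
    [0, 53, 0, 1.1, 0, 0, 0],
    [0, 58, 0, 1.1, 0, 0, 0],
    [0, 63, 0, 1.1, 0, 0, 0],
    [0, 66, 0, 1.1, 0, 0, 0],
    [0, 67, 0, 1.1, 0, 0, 0]
  ]
}}

```text
clock: 24.98
tool_pos: [591.0, 46.0, 47.1]
tcp_rot: [0.706, -0.04, 0.706, 0.04]
contact_force: [-0.4, 0.3, -1.7]
finger_gap: 0.56
```

{"fn": "jog_arm", "kwargs": {
  "plan": [
    [0, 2, 0, 0, 0, 0, 0],
    [0, 4, 0, 0, 0, 0, 0],
    [0, 5, 0, 0, 0, 0, 0],
    [0, 5, 0, 0, 0, 0, 0]
  ]
}}

```text
clock: 25.48
tool_pos: [591.2, 46.0, 43.3]
tcp_rot: [0.706, -0.04, 0.706, 0.04]
contact_force: [-2.8, 0.6, 7.1]
finger_gap: 0.555
```

{"fn": "jog_arm", "kwargs": {
  "plan": [
    [0.8, 0, 0, 0, 0, 0, 0],
    [0.8, 0, 0, 0, 0, 0, 0],
    [0.8, 0, 0, 0, 0, 0, 0],
    [0.9, -40, 0, 0, 0, 0, 0],
    [1, -90, 0, 0, 0, 0, 0],
    [1, -140, 0, 0, 0, 0, 0],
    [1, -140, 0, 0, 0, 0, 0]
  ]
}}

```text
clock: 26.35
tool_pos: [593.4, 45.8, 186.9]
tcp_rot: [0.709, -0.041, 0.703, 0.04]
contact_force: [-0.2, -0.3, -0.2]
finger_gap: 0.997
```

```bash
python3 - <<'E'
from h import *
s=sense();print(s["tool_pos"],s["contact_force"])
c=Cam("top"); c.blobs("wedge",36,.3); c.blobs("tube",58,.3)
go([440,236,185],-64)
E
```

```text
[593.38516693  45.84487077 186.85705063] [-0.213804   -0.25607914 -0.19238373]
top wedge conf 0.74 bbox [175. 178.  22.  35.] xy [497.8 258.9] rect [506.7 265.5 145.9  28.9] axis deg -153.5
top tube conf 0.90 bbox [380. 194.  30.  67.] xy [ 452.9 -580.5] rect [ 454.2 -580.3   41.8  290.9] axis deg 159.7
go [440 236 185] yaw -64.0 shift [  -3.5  205.9 -127.8] turn [70.5 -0.1  0.1] rows>= 7.0
```

{"fn": "jog_arm", "kwargs": {
  "plan": [
    [1, -3, 206, -128, 70.5, 0, 0],
    [1, -3, 206, -128, 70.5, 0, 0],
    [1, -3, 206, -128, 70.5, 0, 0],
    [1, -3, 206, -128, 70.5, 0, 0],
    [1, -3, 206, -128, 70.5, 0, 0],
    [1, -3, 206, -128, 70.5, 0, 0],
    [1, -3, 206, -128, 70.5, 0, 0],
    [1, -3, 206, -128, 70.5, 0, 0],
    [1, -3, 206, -128, 70.5, 0, 0],
    [1, -3, 206, -128, 70.5, 0, 0]
  ]
}}

```text
clock: 27.75
tool_pos: [440.4, 235.9, 184.9]
tcp_rot: [0.6, 0.374, 0.6, -0.374]
contact_force: [0.8, 0.2, -0.1]
finger_gap: 1.002
```

```bash
python3 - <<'E'
from h import *
s=sense();print(s["tool_pos"],yawnow(),s["qpos"].round(2))
c=Cam("wrist"); c.save("w10.png"); c.blobs("wedge",36,.3)
E
```

```text
[440.36076426 235.92565043 184.89698424] -63.90070036627493 [ 0.34  0.34  1.66 -0.    1.14  1.45]
wrist wedge conf 0.82 bbox [255. 100.  25. 141.] xy [502.4 263.7] rect [511.  264.6 140.   26.6] axis deg -154.6
```

View pics/w10.png

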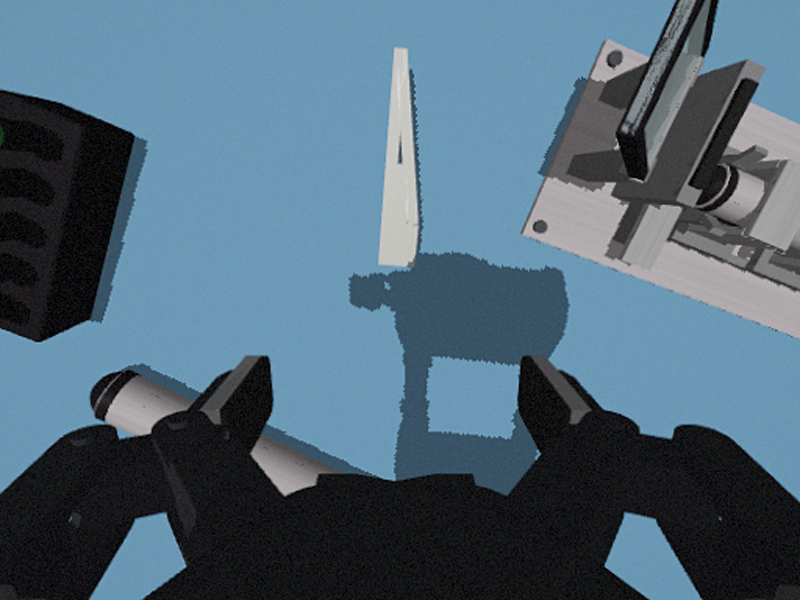

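```bash
python3 - <<'E'
from h import *
c=Cam("wrist")
A,B,C,D=c.hit(np.array([(394,48),(379,265),(414,265),(407,48)])/1.5625,36)[:,:2]
x=(A-B);L=np.linalg.norm(x);x/=L;y=np.array([-x[1],x[0]])
ang=np.degrees(np.arctan2(x[1],x[0]))
o=((A-55*x)+(B+85*x))/2-8.5*y
print("L",L,"headw",np.linalg.norm(B-C),"thin",np.linalg.norm(A-D),"ang",ang,"origin",o)
g=o-68*x-4.5*y; print("grasp",g)
go([*g,100],ang+90);go([*g,6],ang+90)
E
```

```text
L 140.5883136276445 headw 25.159257892013095 thin 8.238434336284156 ang 21.61988520438614 origin [523.70107986 272.98357487]
grasp [462.14298294 243.74574484]
go [462.1 243.7 100. ] yaw -68.4 shift [85.2 22.9  2.6] turn [4.4 0.  0. ] rows>= 2.0
go [462.1 243.7   6. ] yaw -68.4 shift [179.2  22.9   2.6] turn [4.4 0.  0. ] rows>= 3.0
```

{"fn": "jog_arm", "kwargs": {
  "plan": [
    [1, 40, 12, 1, 2, 0, 0],
    [1, 90, 23, 2.6, 4.4, 0, 0],
    [1, 130, 23, 2.6, 4.4, 0, 0],
    [1, 160, 23, 2.6, 4.4, 0, 0],
    [1, 175, 23, 2.6, 4.4, 0, 0],
    [1, 179, 23, 2.6, 4.4, 0, 0],
    [1, 179, 23, 2.6, 4.4, 0, 0],
    [0, 179, 23, 2.6, 4.4, 0, 0],
    [0, 179, 23, 2.6, 4.4, 0, 0],
    [0, 179, 23, 2.6, 4.4, 0, 0],
    [0, 179, 23, 2.6, 4.4, 0, 0],
    [0, 179, 23, 2.6, 4.4, 0, 0],
    [0, 179, 23, 2.6, 4.4, 0, 0],
    [0, 179, 23, 2.6, 4.4, 0, 0]
  ],
  "force": 80
}}

```text
clock: 29.65
tool_pos: [462.6, 243.9, 6.8]
tcp_rot: [0.585, 0.398, 0.585, -0.397]
contact_force: [-1.3, -0.4, 6.3]
finger_gap: 0.294
```

```bash
python3 - <<'E'
from h import *
j=(598,-22,6.5); s=sense();print(s["tool_pos"],yawnow(),s["finger_gap"],s["contact_force"])
o=np.array([523.7,272.98]); a=np.radians(21.62); x=np.array([np.cos(a),np.sin(a)]); y=np.array([-x[1],x[0]])
d=s["tool_pos"][:2]-o; gx,gy=d@x,d@y; print("TCP in wedge",gx,gy); gy=-4.5
z0=s["tool_pos"][2]
for wx,dz in((-115,60),(-115,3),(-85,1)):
    p=jig2w((wx+gx,118+gy,0),j)[:2]; go([*p,40+z0+dz],96.5)
E
```

```text
[462.60712074 243.9088527    6.79322214] -68.37278739219529 0.29414240905198613 [-1.33898343 -0.40025239  6.31344022]
TCP in wedge -67.50610628789497 -4.516316526467953
go [403.8  70.1 106.8] yaw -83.5 shift [-100.1 -118.6  139.9] turn [15.1  0.  -0.1] rows>= 4.0
go [403.8  70.1  49.8] yaw -83.5 shift [ -43.1 -118.7  139.9] turn [15.1  0.  -0.1] rows>= 4.0
go [433.6  73.5  47.8] yaw -83.5 shift [-41.1 -89.7 147.7] turn [15.1  0.  -0.1] rows>= 3.0
```

{"fn": "jog_arm", "kwargs": {
  "plan": [
    [0, -40, 0, 0, 0, 0, 0],
    [0, -80, 0, 0, 0, 0, 0],
    [0, -100, -30, 35, 5, 0, 0],
    [0, -100, -60, 70, 10, 0, 0],
    [0, -100, -90, 105, 15.1, 0, 0],
    [0, -100, -119, 140, 15.1, 0, 0],
    [0, -85, -119, 140, 15.1, 0, 0],
    [0, -70, -119, 140, 15.1, 0, 0],
    [0, -70, -119, 140, 15.1, 0, 0]
  ]
}}

```text
clock: 30.78
tool_pos: [402.2, 69.7, 75.5]
tcp_rot: [0.527, 0.47, 0.528, -0.472]
contact_force: [-0.4, -0.5, -1.4]
finger_gap: 0.287
```

```bash
python3 - <<'E'
from h import *
s=sense();print(s["tool_pos"],yawnow(),s["finger_gap"],s["contact_force"])
c=Cam("wrist"); c.save("w11.png")
j=(598,-22,6.5)
for J in[(-62,127,40),(-62,104,40),(-20,127,83),(60,127,83),(0,110,58),(0,117,58),(-22,93,72),(22,93,72)]: print(J,(c.proj(jig2w(J,j))*1.5625).round())
E
```

```text
[402.23326816  69.67328446  75.46310114] -83.49786903899552 0.28708223957206414 [-0.42193887 -0.51348648 -1.42009959]
(-62, 127, 40) [[359.  28.]]
(-62, 104, 40) [[420.  28.]]
(-20, 127, 83) [[ 343. -209.]]
(60, 127, 83) [[ 335. -615.]]
(0, 110, 58) [[ 406. -216.]]
(0, 117, 58) [[ 383. -216.]]
(-22, 93, 72) [[ 466. -166.]]
(22, 93, 72) [[ 472. -362.]]
```

View pics/w11.png

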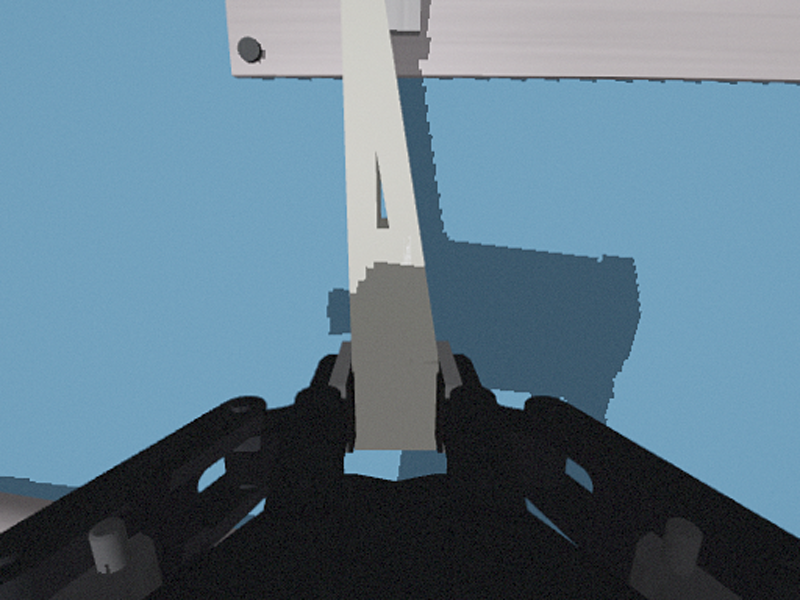

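```bash
python3 - <<'E'
from h import *
c=Cam("wrist"); s=sense(); t=s["tool_pos"]; a=np.radians(6.5); x=np.array([np.cos(a),np.sin(a)]); y=np.array([-x[1],x[0]])
for wx,wy in((-85,8.5),(40,8.5),(-85,-17.5)):
    P=np.r_[t[:2]+x*(wx+67.5)+y*(wy+4.5),t[2]-6.8+36]; print((c.proj(P)*1.5625).round())
j=(598,-22,6.5)
for wx,wy,z in((-115,117,49),(-85,117,48),(-60,117,48)):
    p=jig2w((wx-67.5,wy-4.5,0),j)[:2]; go([*p,z],96.5)
E
```

```text
[[354. 451.]]
[[341.  -1.]]
[[436. 451.]]
go [403.9  69.1  49. ] yaw -83.5 shift [27.4  0.6  0.8] turn [0. 0. 0.] rows>= 1.0
go [433.7  72.5  48. ] yaw -83.5 shift [28.4 30.6  0.8] turn [0. 0. 0.] rows>= 1.0
go [458.6  75.3  48. ] yaw -83.5 shift [28.4 55.6  0.9] turn [0. 0. 0.] rows>= 1.0
```

{"fn": "jog_arm", "kwargs": {
  "plan": [
    [0, 15, 0.6, 0.8, 0, 0, 0],
    [0, 27, 0.6, 0.8, 0, 0, 0],
    [0, 28, 12, 0.8, 0, 0, 0],
    [0, 28.4, 24, 0.8, 0, 0, 0],
    [0, 28.4, 34, 0.8, 0, 0, 0],
    [0, 28.4, 42, 0.8, 0, 0, 0],
    [0, 28.4, 50, 0.8, 0, 0, 0],
    [0, 28.4, 55.6, 0.8, 0, 0, 0],
    [0, 28.4, 55.6, 0.8, 0, 0, 0]
  ]
}}

```text
clock: 32.0
tool_pos: [458.9, 75.3, 47.9]
tcp_rot: [0.528, 0.471, 0.528, -0.471]
contact_force: [-0.4, -0.4, -1.8]
finger_gap: 0.294
```

```bash
cat >> h.py <<'E'
def wstat():
    j=(598,-22,6.5); s=sense(); t=s["tool_pos"]; R=Ro.from_euler("z",6.5,degrees=True)
    w=R.inv().apply(t-np.array([598,-22,0]))+[67.5,4.5,-6.8]
    print("t",s["clock"],"wedge origin jig",w.round(1),"force jig",R.inv().apply(s["contact_force"]).round(1),"gap",s["finger_gap"].round(3),"yaw",yawnow())
E
python3 - <<'E'
from h import *
wstat(); c=Cam("wrist"); c.save("w12.png")
E
```

```text
Traceback (most recent call last):
  File "h.py", line 55, in wstat
    print("t",s["clock"],"wedge origin jig",w.round(1),"force jig",R.inv().apply(s["contact_force"]).round(1),"gap",s["finger_gap"].round(3),"yaw",yawnow())
                                                                                                                    ^^^^^^^^^^^^^^^^^^^^^
AttributeError: 'float' object has no attribute 'round'
```

{"fn": "jog_arm", "kwargs": {
  "plan": [
    [0, 1.0, 0, -0.5, 0, 0, 0],
    [0, 1.0, 5, -1.2, 0, 0, 0],
    [0, 1.0, 10, -1.2, 0, 0, 0],
    [0, 1.0, 15, -1.2, 0, 0, 0],
    [0, 1.0, 20, -1.2, 0, 0, 0],
    [0, 1.0, 24, -1.2, 0, 0, 0],
    [0, 1.0, 28, -1.2, 0, 0, 0],
    [0, 1.0, 32, -1.2, 0, 0, 0],
    [0, 1.0, 32, -1.2, 0, 0, 0]
  ]
}}

```text
clock: 33.12
tool_pos: [490.1, 80.1, 46.8]
tcp_rot: [0.527, 0.471, 0.528, -0.471]
contact_force: [-4.2, -1.8, 1.8]
finger_gap: 0.294
```

```bash
sed -i 's/s\["finger_gap"\].round(3)/round(float(s["finger_gap"]),3)/' h.py
python3 - <<'E'
from h import *
wstat(); c=Cam("wrist"); c.save("w12.png")
E
```

```text
t 33.125 wedge origin jig [-28.1 118.2  40. ] force jig [-4.4 -1.3  1.8] gap 0.294 yaw -83.48931673079187
```

View pics/w12.png

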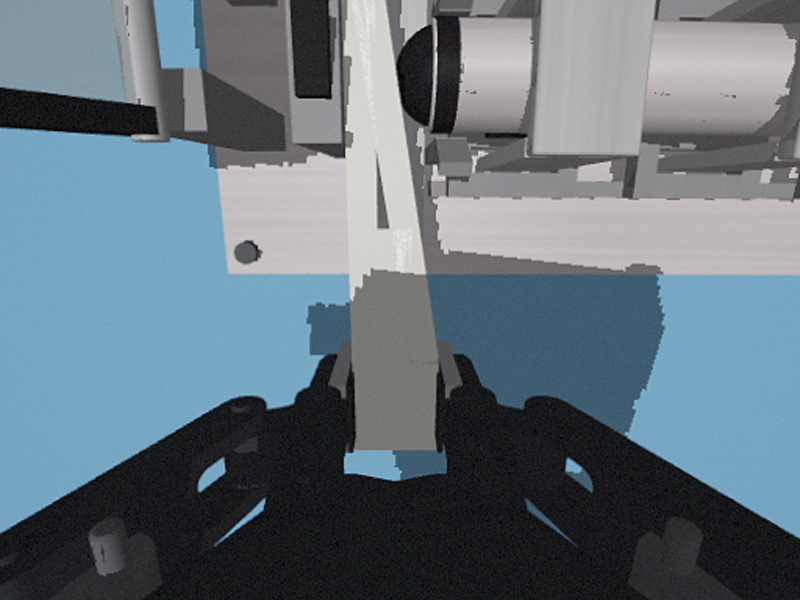

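Wedge flat face lies along the wall (column ~346) and its slope meets the dome near (400,75); pushing on.

{"fn": "jog_arm", "kwargs": {
  "plan": [
    [0, 0, 3, 0, 0, 0, 0],
    [0, 0, 6, 0, 0, 0, 0],
    [0, 0, 9, 0, 0, 0, 0],
    [0, 0, 12, 0, 0, 0, 0],
    [0, 0, 15, 0, 0, 0, 0],
    [0, 0, 18, 0, 0, 0, 0],
    [0, 0, 20, 0, 0, 0, 0],
    [0, 0, 20, 0, 0, 0, 0]
  ]
}}

```text
clock: 34.17
tool_pos: [509.3, 82.4, 46.8]
tcp_rot: [0.527, 0.47, 0.528, -0.471]
contact_force: [-3.9, -2.3, 4.3]
finger_gap: 0.292
```

```bash
python3 -c "
from h import *
wstat()"
```

```text
t 34.175 wedge origin jig [ -8.8 118.2  40. ] force jig [-4.1 -1.8  4.3] gap 0.292 yaw -83.49365306937263
```

{"fn": "jog_arm", "kwargs": {
  "plan": [
    [0, 0, 2, 0, 0, 0, 0],
    [0, 0, 4, 0, 0, 0, 0],
    [0, 0, 6, 0, 0, 0, 0],
    [0, 0, 8, 0, 0, 0, 0],
    [0, 0, 8, 0, 0, 0, 0]
  ]
}}

```text
clock: 34.8
tool_pos: [517.2, 83.3, 46.8]
tcp_rot: [0.527, 0.47, 0.528, -0.471]
contact_force: [-6.1, -1.7, 3.7]
finger_gap: 0.286
```

```bash
python3 -c "
from h import *
wstat()"
```

```text
t 34.8 wedge origin jig [ -0.9 118.3  40. ] force jig [-6.3 -1.   3.7] gap 0.286 yaw -83.4949360057144
```

{"fn": "jog_arm", "kwargs": {
  "plan": [
    [0, 0, 1, 0, 0, 0, 0],
    [0, 0, 2, 0, 0, 0, 0],
    [0, 0, 3, 0, 0, 0, 0],
    [0, 0, 3, 0, 0, 0, 0]
  ]
}}

```text
clock: 35.3
tool_pos: [518.9, 83.6, 46.8]
tcp_rot: [0.526, 0.47, 0.529, -0.472]
contact_force: [-10.2, -2.3, 7.7]
finger_gap: 0.292
```

```bash
python3 -c "
from h import *
wstat()"
```

```text
t 35.3 wedge origin jig [  0.9 118.3  40. ] force jig [-10.4  -1.1   7.7] gap 0.292 yaw -83.49773507453469
```

{"fn": "jog_arm", "kwargs": {
  "plan": [
    [0, 0, 1, 0, 0, 0, 0],
    [0, 0, 2, 0, 0, 0, 0],
    [0, 0, 3, 0, 0, 0, 0],
    [0, 0, 3, 0, 0, 0, 0]
  ]
}}

```text
clock: 35.8
tool_pos: [520.5, 83.7, 46.8]
tcp_rot: [0.526, 0.469, 0.529, -0.473]
contact_force: [-15.2, -3.7, 10.7]
finger_gap: 0.289
```

```bash
python3 -c "
from h import *
wstat()"
```

```text
t 35.8 wedge origin jig [  2.5 118.3  40. ] force jig [-15.5  -1.9  10.7] gap 0.289 yaw -83.49186793438162
```

{"fn": "jog_arm", "kwargs": {
  "plan": [
    [0, 0, 1, 0, 0, 0, 0],
    [0, 0, 2, 0, 0, 0, 0],
    [0, 0, 3, 0, 0, 0, 0],
    [0, 0, 3, 0, 0, 0, 0]
  ]
}}

```text
clock: 36.3
tool_pos: [521.7, 83.9, 46.8]
tcp_rot: [0.525, 0.468, 0.531, -0.473]
contact_force: [-20.7, -4.7, 16.6]
finger_gap: 0.288
```

```bash
python3 - <<'E'
from h import *
wstat(); c=Cam("wrist"); c.save("w13.png")
E
```

```text
t 36.3 wedge origin jig [  3.7 118.4  40. ] force jig [-21.1  -2.3  16.6] gap 0.288 yaw -83.43141784192024
```

View pics/w13.png

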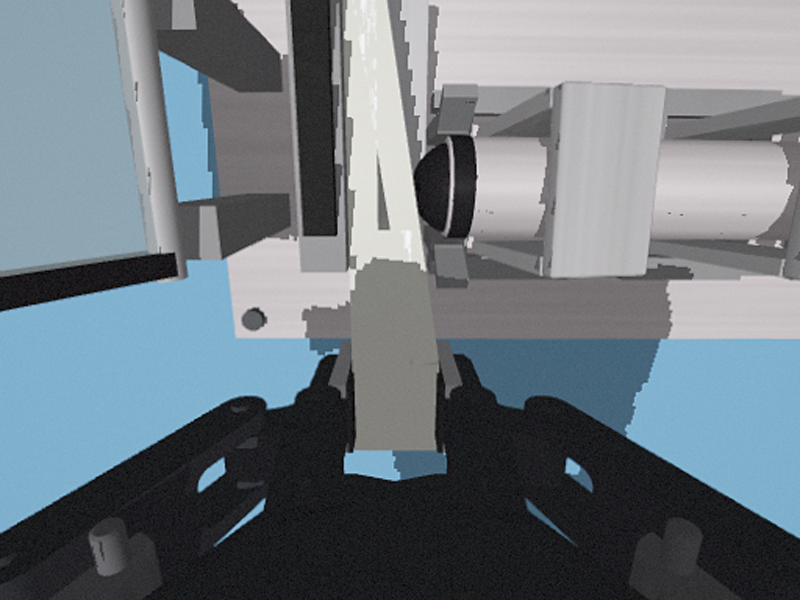

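{"fn": "jog_arm", "kwargs": {
  "plan": [
    [0.6, 0, 0, 0, 0, 0, 0],
    [0.6, 0, 0, 0, 0, 0, 0],
    [0.6, 0, 0, 0, 0, 0, 0],
    [0.6, -40, 0, 0, 0, 0, 0],
    [0.6, -90, 0, 0, 0, 0, 0],
    [0.6, -130, 0, 0, 0, 0, 0],
    [0.6, -130, 0, 0, 0, 0, 0]
  ]
}}

```text
clock: 37.22
tool_pos: [529.2, 84.5, 180.2]
tcp_rot: [0.53, 0.473, 0.526, -0.469]
contact_force: [0.3, 0.9, -0.4]
finger_gap: 0.603
```

```bash
python3 - <<'E'
from h import *
wstat(); c=Cam("wrist"); c.save("w14.png"); print(sense()["tool_pos"],sense()["qpos"].round(2),c.eye)
c.blobs("cover",120,.2); c.blobs("wedge",76,.2); c.blobs("tube",58,.2)
E
```

```text
t 37.225 wedge origin jig [ 11.2 118.1 173.4] force jig [ 0.4  0.9 -0.4] gap 0.603 yaw -83.4638759721106
[527.85654532  84.46806595 178.04665818] [ 0.02  0.41  1.58 -0.    1.15  1.47] [593.68678096  92.20189434 323.31301413]
wrist cover conf 0.84 bbox [128. 102. 133. 130.] xy [593.6 183.8] rect [593.3 181.3  90.1  86.6] axis deg 78.9
wrist wedge conf 0.97 bbox [251. 135.  26. 155.] xy [566.2  92.2] rect [574.7  90.5 138.1  25.7] axis deg -169.4
wrist wedge conf 0.30 bbox [288. 111. 445. 146.] xy [598.9  85.8] rect [594.6  52.3 122.6 406. ] axis deg 93.6
wrist tube conf 0.88 bbox [118. 359.  44.  33.] xy [280.7 232.3] rect [279.4 236.   20.2  78. ] axis deg 138.8
wrist tube conf 0.80 bbox [369. 128. 225.  32.] xy [596.1 -10.2] rect [597.2 -24.7  30.6 222.3] axis deg 96.2
```

View pics/w14.png

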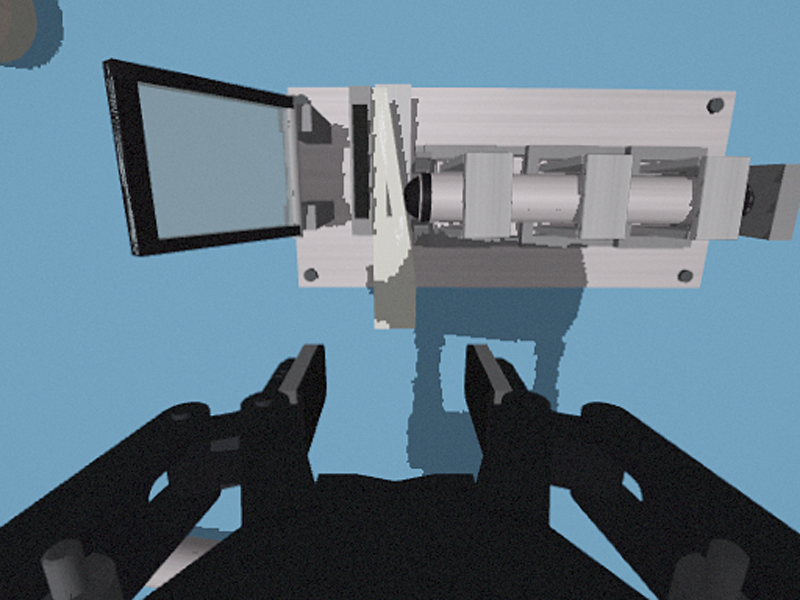

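```bash
python3 - <<'E'
from h import *
c=Cam("wrist"); j=(598,-22,6.5)
R=Ro.from_euler("z",-6.5,degrees=True)
J=lambda P: R.apply(P-np.array([598,-22,0])).round(1)
print("head end",J(c.hit(np.array([(375,328),(415,328)])/1.5625,76)),"noses",J(c.hit(np.array([(405,198),(754,198)])/1.5625,58)),"stop top face",J(c.hit(np.array([(785,166),(768,238)])/1.5625,80)))
pts=np.array([(108,62),(135,254)])/1.5625
f=lambda t:(c.proj(np.array([jig2w((x,170-85*np.cos(t),89.5+85*np.sin(t)),j) for x in(52,-18)]))-pts)
for t in np.arange(1.9,2.4,.05): print(round(t,2),f(t).round(1).tolist())
go(jig2w((17,250,260),j),6.5)
E
```

```text
head end [[-82.7 126.4  76. ]
 [-82.7 101.5  76. ]] noses [[  -4.5  107.8   58. ]
 [  -3.6 -109.8   58. ]] stop top face [[  15.  -104.8   80. ]
 [ -25.5 -104.5   80. ]]
1.9 [[17.4, -17.1], [19.4, -2.1]]
1.95 [[11.4, -16.0], [13.9, -2.5]]
2.0 [[5.9, -14.8], [8.8, -3.0]]
2.05 [[1.1, -13.6], [4.2, -3.5]]
2.1 [[-3.3, -12.2], [0.1, -4.1]]
2.15 [[-7.1, -10.8], [-3.5, -4.7]]
2.2 [[-10.3, -9.4], [-6.7, -5.3]]
2.25 [[-13.0, -7.9], [-9.5, -5.9]]
2.3 [[-15.1, -6.3], [-11.7, -6.6]]
2.35 [[-16.7, -4.8], [-13.5, -7.3]]
go [586.6 228.3 260. ] yaw 6.5 shift [ -84.8   76.1 -136.2] turn [-90.   -0.1   0.1] rows>= 9.0
```

{"fn": "jog_arm", "kwargs": {
  "plan": [
    [0, -60, 0, 0, -10, 0, 0],
    [0, -90, 0, 0, -20, 0, 0],
    [0, -90, 0, 0, -30, 0, 0],
    [0, -90, 10, -20, -40, 0, 0],
    [0, -90, 30, -50, -50, 0, 0],
    [0, -90, 45, -80, -60, 0, 0],
    [0, -90, 60, -110, -70, 0, 0],
    [0, -88, 76, -136, -80, 0, 0],
    [0, -85, 76, -136, -90, 0, 0],
    [0, -85, 76, -136, -90, 0, 0],
    [0, -85, 76, -136, -90, 0, 0]
  ]
}}

```text
clock: 38.85
tool_pos: [586.9, 227.8, 261.3]
tcp_rot: [0.706, -0.039, 0.706, 0.039]
contact_force: [0.7, 0.0, 1.0]
finger_gap: -0.004
```

```bash
cat >> h.py <<'E'
def jp():
    s=sense(); R=Ro.from_euler("z",-6.5,degrees=True)
    print("t",s["clock"],"tcp jig",R.apply(s["tool_pos"]-np.array([598,-22,0])).round(1),"F jig",R.apply(s["contact_force"]).round(1),"yaw",round(yawnow(),1),"tilt",rot(s["tcp_rot"]).as_matrix()[:,0].round(4),"gap",s["finger_gap"])
E
python3 - <<'E'
from h import *
j=(598,-22,6.5); jp()
c=Cam("wrist"); c.save("w15.png"); c.blobs("cover",130)
go(jig2w((17,250,145),j),6.5); go(jig2w((17,228,145),j),6.5)
E
```

```text
t 38.85 tcp jig [ 17.3 249.5 261.3] F jig [ 0.7 -0.1  1. ] yaw 6.3 tilt [-1.1e-03 -4.0e-04 -1.0e+00] gap -0.004334830267254892
go [586.6 228.3 145. ] yaw 6.5 shift [116.8   0.6  -0.4] turn [-0.1 -0.   0. ] rows>= 2.0
go [589.1 206.5 145. ] yaw 6.5 shift [116.8 -21.4  -0.3] turn [-0.1 -0.   0. ] rows>= 2.0
```

{"fn": "jog_arm", "kwargs": {
  "plan": [
    [0, 50, 0, 0, 0, 0, 0],
    [0, 100, 0, 0, 0, 0, 0],
    [0, 114, 0, 0, 0, 0, 0],
    [0, 114, -10, 0, 0, 0, 0],
    [0, 114, -19, 0, 0, 0, 0],
    [0, 114, -24, 0, 0, 0, 0],
    [0, 114, -29, 0, 0, 0, 0],
    [0, 114, -34, 0, 0, 0, 0],
    [0, 114, -39, 0, 0, 0, 0],
    [0, 114, -44, 0, 0, 0, 0],
    [0, 114, -49, 0, 0, 0, 0],
    [0, 114, -54, 0, 0, 0, 0],
    [0, 114, -58, 0, 0, 0, 0],
    [0, 114, -62, 0, 0, 0, 0],
    [0, 114, -66, 0, 0, 0, 0],
    [0, 114, -66, 0, 0, 0, 0]
  ]
}}

```text
clock: 40.95
tool_pos: [594.6, 162.0, 147.8]
tcp_rot: [0.706, -0.04, 0.706, 0.04]
contact_force: [-0.5, 0.1, -0.3]
finger_gap: 0.001
```

```bash
python3 - <<'E'
from h import *
j=(598,-22,6.5); jp()
c=Cam("wrist"); c.save("w15.png")
E
```

```text
t 40.95 tcp jig [ 17.4 183.2 147.8] F jig [-0.5  0.1 -0.3] yaw 6.5 tilt [-2.e-04 -5.e-04 -1.e+00] gap 0.0006736898286454764
```

View pics/w15.png

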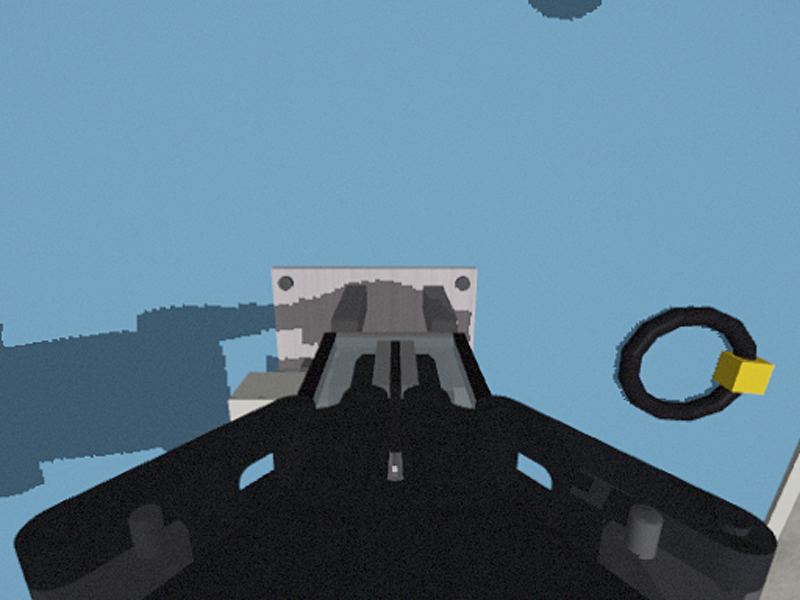

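{"fn": "jog_arm", "kwargs": {
  "plan": [
    [0, 0.2, -5, 0, 0, 0, 0],
    [0, 0.7, -9.6, 0, 0, 0, 0],
    [0, 1.8, -15.3, 0, 0, 0, 0],
    [0, 3.3, -20.9, 0, 0, 0, 0],
    [0, 5.5, -26.2, 0, 0, 0, 0],
    [0, 8.1, -31.4, 0, 0, 0, 0],
    [0, 11.3, -36.3, 0, 0, 0, 0],
    [0, 15, -40.8, 0, 0, 0, 0],
    [0, 19, -45, 0, 0, 0, 0],
    [0, 23.4, -48.6, 0, 0, 0, 0],
    [0, 28.2, -51.8, 0, 0, 0, 0],
    [0, 33.4, -54.6, 0, 0, 0, 0],
    [0, 38.8, -56.8, 0, 0, 0, 0],
    [0, 44.3, -58.5, 0, 0, 0, 0],
    [0, 47, -59, 0, 0, 0, 0],
    [0, 50, -59.5, 0, 0, 0, 0],
    [0, 50, -59.5, 0, 0, 0, 0]
  ]
}}

```text
clock: 43.12
tool_pos: [601.1, 103.5, 97.6]
tcp_rot: [0.706, -0.04, 0.706, 0.04]
contact_force: [-0.5, -0.4, -0.4]
finger_gap: 0.001
```

```bash
python3 -c "
from h import *
jp()"
```

```text
t 43.125 tcp jig [ 17.3 124.3  97.6] F jig [-0.5 -0.4 -0.4] yaw 6.5 tilt [-5.e-04  0.e+00 -1.e+00] gap 0.0008008427581779411
```

{"fn": "jog_arm", "kwargs": {
  "plan": [
    [0, 2, -0.3, 0, 0, 0, 0],
    [0, 4, -0.6, 0, 0, 0, 0],
    [0, 5, -0.7, 0, 0, 0, 0],
    [0, 6, -0.7, 0, 0, 0, 0],
    [0, 6, -0.7, 0, 0, 0, 0]
  ]
}}

```text
clock: 43.75
tool_pos: [601.4, 102.8, 92.1]
tcp_rot: [0.706, -0.04, 0.706, 0.04]
contact_force: [-0.9, 1.5, 2.2]
finger_gap: -0.001
```

```bash
python3 -c "
from h import *
jp()
c=Cam('scene'); c.save('s2.png',(290,170,390,250)); c.blobs('cover',92)"
```

```text
t 43.75 tcp jig [ 17.5 123.6  92.1] F jig [-0.7  1.6  2.2] yaw 6.5 tilt [ 2.e-04  0.e+00 -1.e+00] gap -0.0007077843461830306
scene cover conf 0.88 bbox [318. 221.  29.  23.] xy [613.   94.1] rect [602.6 101.1  76.7  91.2] axis deg 62.1
```

{"fn": "jog_arm", "kwargs": {
  "plan": [
    [0, 1, 0, 0, 0, 0, 0],
    [0, 2, 0, 0, 0, 0, 0],
    [0, 2, 0, 0, 0, 0, 0]
  ]
}}

```text
clock: 44.22
tool_pos: [601.5, 102.8, 91.9]
tcp_rot: [0.706, -0.04, 0.705, 0.04]
contact_force: [-6.1, 0.6, 14.8]
finger_gap: 0.001
```

```bash
python3 -c "
from h import *
jp()"
```

```text
t 44.225 tcp jig [ 17.6 123.6  91.9] F jig [-6.   1.3 14.8] yaw 6.5 tilt [ 0.0014 -0.     -1.    ] gap 0.0012161966361759178
```

{"fn": "jog_arm", "kwargs": {
  "plan": [
    [0, -3, 0, 0, 0, 0, 0],
    [0, -30, 0, 0, 0, 0, 0],
    [0, -80, 0, 0, 0, 0, 0],
    [0, -130, 0, 0, 0, 0, 0],
    [0, -150, -40, 0, 0, 0, 0],
    [0, -150, -90, 0, 0, 0, 0],
    [0, -150, -130, 0, 0, 0, 0],
    [0, -150, -130, 0, 0, 0, 0]
  ]
}}

```text
clock: 45.22
tool_pos: [616.2, -29.5, 239.2]
tcp_rot: [0.706, -0.039, 0.706, 0.039]
contact_force: [-1.1, 0.6, -0.3]
finger_gap: 0.001
```

```bash
python3 - <<'E'
from h import *
jp(); c=Cam("wrist"); j=(598,-22,6.5); R=Ro.from_euler("z",-6.5,degrees=True)
def jb(t,z):
    for r in trace("wrist",t):
        ys,xs=np.nonzero(r["pixels"])
        if r["confidence"]<.3 or len(xs)<20: continue
        P=R.apply(c.hit(np.c_[xs,ys],z)-np.array([598,-22,0]))
        print(t,round(r["confidence"],2),"jig min",P.min(0).round(),"max",P.max(0).round(),"med",np.median(P,0).round(1))
for t,z in(("tube",58),("staple_a",79),("wedge",76),("cover",92)): jb(t,z)
# bow edges brightness check: expected cover outline
for n in("top","scene"):
    d=Cam(n); d.blobs("stack",100,.4); d.blobs("bottle",0,.4); d.blobs("driver_rack",55,.4); d.blobs("cover",92,.3)
E
```

```text
t 45.225 tcp jig [ 17.3  -9.5 239.2] F jig [-1.1  0.7 -0.3] yaw 6.3 tilt [-7.e-04 -7.e-04 -1.e+00] gap 0.0009763327191947106
tube 0.6 jig min [-16. -69.  58.] max [14. 86. 58.] med [-1.1 12.1 58. ]
staple_a 0.79 jig min [-23.  46.  79.] max [25. 78. 79.] med [ 1.7 61.4 79. ]
staple_a 0.73 jig min [-22. -21.  79.] max [24. 18. 79.] med [ 1.6 -5.9 79. ]
staple_a 0.62 jig min [-23. -90.  79.] max [ 24. -39.  79.] med [-12.6 -63.5  79. ]
wedge 0.6 jig min [-80.  96.  76.] max [ 60. 128.  76.] med [-50.2 113.2  76. ]
cover 0.71 jig min [-20.  84.  92.] max [ 53. 164.  92.] med [ 16.4 126.5  92. ]
top stack conf 0.88 bbox [347. 138.  31.  35.] xy [ 664.  -428.5] rect [ 665.1 -427.5  123.8  121.8] axis deg 143.8
top bottle conf 0.78 bbox [147. 134.  23.  22.] xy [697.1 401.3] rect [698.8 403.  113.3  63. ] axis deg 45.7
top bottle conf 0.58 bbox [237. 161.  80.  32.] xy [597.   5.] rect [596.5   8.3 148.4 326.5] axis deg 90.4
top driver_rack conf 0.58 bbox [119. 212.  22.  43.] xy [361.5 472.1] rect [363.2 473.8 157.2  81. ] axis deg -175.6
top cover conf 0.61 bbox [209. 156.  10.  15.] xy [596.9 132.9] rect [596.1 132.3  73.3  39.8] axis deg 178.8
scene stack conf 0.74 bbox [149. 264.  43.  48.] xy [ 701.7 -429.9] rect [ 699.5 -431.3  153.9  114. ] axis deg -160.9
scene bottle conf 0.62 bbox [407. 234.  32.  41.] xy [638.1 423.7] rect [630.3 430.7  68.1 188.4] axis deg 135.3
scene driver_rack conf 0.69 bbox [399. 165.  32.  54.] xy [372.1 472.1] rect [356.6 473.2 256.6 120.9] axis deg 164.5
scene cover conf 0.60 bbox [319. 220.  31.  27.] xy [602.4 102.7] rect [601.7 102.2  77.7  90.5] axis deg 94.1
```

```bash
python3 -c "
from h import *
print(job_done())"
```

```text
the job is handed in; nothing more can be done
None
```

I did the whole job in the order asked and handed it in at about 45 s on the clock. No verdict was reported.

1. **Tube:** it is laid in the vee cradles, and the wedge later slid it home. Its nose measured at jig y ≈ −110, against the end stop.
2. **Staples:** three were on the bench, and each has its own bracket. All three were pressed home until the bow met the tube with 6–7 N, with the legs at the expected 12 mm height.
3. **Wedge:** it was driven thin end first along the wall to about 21 N, so it is tight.
4. **Cover:** it was lowered along its arc onto its stop. It sat firm there (15 N at 91.9 mm), and its free edge measured at jig y ≈ 84–85.

**Last checks:**
- The gripper was clear of everything, and the stack, bottle and screwdriver rack were where they started, to within the cameras' accuracy. I saw no sign of the tube or wedge being knocked.
- One reading disagrees slightly: the wedge measures about 2–5 mm past its nominal just-tight position. I put this down to pushing a little beyond 15 N and to calibration error.
- I had used up my 16 pictures by the time the cover was down, so I checked its final position by force, height and the trained networks rather than by eye.

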